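# Weigh the specimen jar on the beam balance

### The arm

A 6-joint arm with a two-finger parallel gripper is mounted at the origin on a cart in front of the work surface, level with it; the furniture and walls round the work are solid. World frame = base frame: x ahead of the robot, y to its left, z up, the work surface at z = 0. Lengths are in m, angles in degrees, forces in N, time in s.
With the tool pointing down it reaches from about 0.35 to 0.875 m from the base axis. Payload 4.2 kg.
Tool frame: the origin (TCP) lies at the very end of the fingers, on their centre line; the grasp point (between the pads) lies 19 mm behind it (r.hold_point_z is the distance from the TCP to the grasp point, in m); z points along the fingers, y is the direction in which the jaws open and shut (so a half turn about z gives the same grasp; the last joint's range is limited). The gripper opens to 87 mm and grips with 3 to 60 N. Pads are 19 mm wide; open, the fingers measure 117 mm over their backs; the gripper's body (75 mm by 190 mm) begins 51 mm behind the grasp point.
Start: joints at [82.884, 22.042, 0.453, 0, -68.411, -14.817], TCP at [0.233, 0.58, 0.223] pointing down, gripper open.
Joint ranges: [-179.83, 179.83], [-69.29, 118.12], [-61.27, 80.66], [-181.25, 117.63], [-171.15, -9.14], [-177.46, 177.46]. Speed limits (degrees/s): [159.86, 159.86, 180, 180, 180, 180].

### API

Orientations are given as a 3x3 rotation matrix whose columns are the frame's x, y, z axes.
In Python, from station import r, cams, ticket gives the robot as it stands.
- The arm moves only by the tool drive_tool, never from a script. Its argument "deltas" is a list of rows, each an object of numbers: "dx", "dy", "dz": the shift along the tool's x, y, z in m; "wx", "wy", "wz": the turn, a rotation vector about the tool's x, y, z in degrees. A call has 1 to 20 rows; each row is the pose to reach, as a shift and turn from the pose commanded when the call began, along the tool's axes at that moment; what a row does not reach only later rows make up. A row lasts 1/10 s, in which the tool goes at most 50 mm and 8.59 degrees, less where a joint would pass 70% of its speed; a pose out of reach is approached as far as the arm can. A call with a gripper value outside its range is refused whole. "gripper" is the opening, from 0 (shut) to 1 (fully open), set as the call begins (left out, the last holds). The fingers move at their own pace and stop on an object; the grip force is fixed at half the most. Time passes only in rows, so rows that repeat a pose let the fingers close. It gives the time, the measured TCP pose, the force and the opening at its end, in the units of the state.
- r.sense(): the state, without advancing time (a new reading comes with each control period).
- cams.capture(name): name is "scene" or "side" or "wrist"; returns the picture (420x560x3 uint8, red, green, blue); there is no depth.
- cams.camera_model(name): a dict with "intrinsics" (3x3 intrinsics, pixels), "extrinsics" (4x4, takes a point from world to camera coordinates); the wrist camera has in their place "T_tool_cam" (4x4, takes a point from camera to tool coordinates, whose origin is the TCP and whose axes are the flange's). Camera axes: x right, y down, z forward; pixel columns grow to the right and rows downward; lengths in m; the calibration is good to about 2 mm. A picture is of the moment at which its call begins: read the wrist's pose just before it. camera_model takes no time and is no camera call.
- ticket.finish_job(): hands the job in, once; it reports no verdict.
The state is a dict: "time_s": time; "joints": joint angles; "joint_velocities": joint speeds; "effort": joint torques, N m; "tcp_pos": TCP position; "ee_rot": TCP orientation; "wrist_force": force on the tool from outside, world axes, zero at the start; "moment": the same for the moment, N m; "gripper_width": opening from 0.0 (shut) to 1.0 (fully open).
Only numpy, scipy, OpenCV 4.12 (cv2) and the standard library are available. Lean on these libraries where they do the work, as an engineer would, in place of code of your own. Each camera call takes 0.05 s, during which the arm holds its last target.

### The job

Weigh the yellow-lidded specimen jar on the beam balance: keeping it upright, hang it by its knife bar in the V seats of the fork (the blue grip on top is there to hold it by) and let it hang free. Then slide the brass poise along the arm with light fingertip pushes (the black knob is for that) until the beam comes to rest level, its red pointer inside the green band. The pivot is delicate, so never pinch the poise, lean on the beam or press the jar down on it, and leave the other things on the bench where they are.

Things in the scene. Friction and masses are not known exactly. Their poses are not given: they have to be found in the camera images.
- balance: Grey mechanical beam balance, fixed. Origin on the bench straight below the pivot; own +y runs to the fork end, -y along the graduated arm to the pointer; base 84 mm in x, from y = -230 to +135 mm, 20 mm high. Pivot line along its x, 170 mm up. White index plate behind the pointer (y = -221 mm) with a green band 13.6 mm tall, centred at pivot height: pointer in the band = level.
- beam (a joint): Beam tilt, rad: 0 level, positive = fork end up and poise end down; stops at -0.08 and 0.08. Unladen it rests at 0.08; with the jar hung it drops to -0.08 until the poise is slid far enough out. Free-turning, damped, comes to rest in about 1.5 s. Near balance it rests 0.014 rad higher for each mm the poise goes outward.
- poise (a joint): How far the brass poise has been slid out along the arm, m: 0 at its inner stop (35 mm from the pivot), 0.13 at its outer stop. Sliding friction about 1 N; it stays where it is left. Where it balances depends on the jar's unknown weight (between 0.02 and 0.11).
- fork_seat (a point): Bottom of the fork's two V seats, midway between them, 90 mm from the pivot on the balance's +y side, on the beam. Two prongs 7 mm wide with a 19 mm slot between, open at the outer end (112 mm from the pivot); V seats 30 mm long along the beam, lips 14 mm above the seat bottom. The jar's stem enters the slot from the outer end, its knife bar above the lips.
- pointer_tip (a point): Tip of the red pointer at the arm's far end, 226 mm from the pivot.
- poise_knob (a point): Centre of the black upright knob on the poise: 17 mm diameter, 30 mm tall (15 mm above and below this point), on a brass saddle 30 mm across and 34 mm long along the arm. It moves with the poise and the beam (33 mm above the pivot line when level). A fingertip resting against it holds the beam by friction: the tilt tells the balance only once nothing touches it.
- jar_grip (a point): Centre of the blue grip (26 mm along the jar's x, 14 mm along its y, 28 mm tall) topping the hanger of the yellow-lidded specimen jar; 163 mm above the jar's underside. Jar 62 mm diameter, 68 mm tall, 0.14 to 0.28 kg in all; a 7 mm steel stem joins lid, knife bar and grip.
- jar_knife (a point): Middle of the lower edge of the hanger's knife bar, 40 mm below the grip's centre, 55 mm above the lid. The bar is 50 mm long, along the jar's x; hung, it lies across both V seats (jar's x along the balance's x, either way round).
- jar: The yellow-lidded specimen jar with its hanger; origin at the centre of its underside, x along the knife bar, z up.
- red_cup: Specimen cup with red lid and no hanger, 62 mm diameter, 68 mm tall; a bystander.
- flask: Conical flask, 62 mm diameter, 102 mm tall, behind the balance; a bystander.
- beaker: Glass beaker, 56 mm diameter, 70 mm tall, behind the balance; a bystander.
- petri: Petri dish, 92 mm diameter, 15 mm tall, behind the balance; a bystander.
- water_bath: White water bath, 215 mm tall, fixed, left of the balance: it fills the bench from x = 0.49 to 0.77 and y = 0.10 to 0.43 (world, m), behind the jar's starting place. Carry the jar round its front.

How it is judged (in metres and radians):
On the way:
1. the jar hangs free from the fork, knife bar in the V seats, let go (distance between jar_knife and fork_seat below 0.009 m and angle between the x axis of jar and the x axis of balance, either way round below 0.2 rad and contact force between jar and beam above 0.5 N and contact force between the fingers and jar below 0.05 N), for 0.2 s.
At the end, for the whole second after the job is handed in: The jar hangs at rest from the fork, its knife edge within 9 mm of the V seats' bottom and squarely across them (within 0.2 rad), and the beam is at rest within 0.03 rad of level (pointer tip within 6.8 mm of the middle, inside the green band) (distance between jar_knife and fork_seat below 0.009 m and angle between the x axis of jar and the x axis of balance, either way round below 0.2 rad and linear speed of jar below 0.03 m/s and value of joint beam between -0.03 and 0.03 rad and velocity of joint beam between -0.04 and 0.04 rad/s); the robot touches nothing.
It fails at once if the fingers pressed on or pinched the beam or the poise with more than 15 N (contact force between the fingers and beam above 15 N).
It fails at once if the jar was pressed on the beam with more than 15 N (contact force between jar and beam above 15 N).
It fails at once if the jar was tipped more than 0.6 rad (angle between jar's own z axis and vertical above 0.6 rad).
It fails at once if another thing on the bench was moved by more than 20 mm (distance of any of red_cup, flask, beaker, petri from where it was at the start of the episode above 0.02 m).
It also fails if it takes over 72 s, if anything falls off the work surface, if the arm or the gripper's body presses on something with over 40 N, if the wrist force passes 120 N, or if a joint passes its speed limit or range.

## Working session

There is one attempt and no reset: what is moved stays moved. The work goes in short steps, Python scripts to look and compute and a tool call to move; the robot and the scene stay as the last step left them, time stands still between calls to the robot, and variables do not carry over. Pictures are saved under pics/ and viewed, and the job is handed in when it is done.

Besides the shell and the picture viewer there is one more tool, called as name([rows], argument=value, ...), one row to a line, values as JSON. drive_tool: Moves the arm, as the interface text tells. Its arguments: {"type":"object","properties":{"deltas":{"type":"array","items":{"type":"object","properties":{"dx":{"type":"number"},"dy":{"type":"number"},"dz":{"type":"number"},"wx":{"type":"number"},"wy":{"type":"number"},"wz":{"type":"number"}}}},"gripper":{"type":"number"}},"required":["deltas"]}

```bash
ls; mkdir -p pics; python3 - <<'E'
from station import r,cams,ticket
import cv2
print(r.sense())
for n in ["scene","side","wrist"]:
    im=cams.capture(n); cv2.imwrite(f"pics/{n}0.png",im[:,:,::-1])
    print(n,cams.camera_model(n))
E
```

```text
pics
{'time_s': 0.0, 'joints': array([ 8.28855350e+01,  2.20906089e+01,  3.79002655e-01, -3.00590087e-02,
       -6.84120603e+01, -1.48169332e+01]), 'joint_velocities': array([ 0.01604355,  0.02352012, -0.12175695, -0.05861557,  0.01222821,
        0.03606285]), 'effort': array([-1.27222818e-03, -3.90665710e+01,  1.87405586e+01,  4.21986446e+00,
        1.10016443e-02, -1.97013646e-04]), 'tcp_pos': array([0.23318173, 0.57920681, 0.22145315]), 'ee_rot': array([[ 9.27559438e-01, -3.73674890e-01, -7.51386829e-04],
       [-3.73675637e-01, -9.27557107e-01, -2.08130395e-03],
       [ 8.07768315e-05,  2.21130808e-03, -9.99997552e-01]]), 'wrist_force': array([-0.27337028, -0.42888465,  0.41805684]), 'moment': array([-0.02714482,  0.00826132,  0.05780121]), 'gripper_width': 0.9952390902697859}
scene {'intrinsics': array([[529.48267838,   0.        , 280.13483043],
       [  0.        , 529.48267838, 213.45936314],
       [  0.        ,   0.        ,   1.        ]]), 'extrinsics': array([[-0.97961579,  0.20087071, -0.00196277,  0.58803384],
       [ 0.105724  ,  0.50724248, -0.85529381,  0.07
[... 399 characters left out ...]
815, -0.38760005, -0.77806562,  0.37490881],
       [ 0.61505145,  0.4765561 , -0.62817673,  0.9841594 ],
       [ 0.        ,  0.        ,  0.        ,  1.        ]])}
wrist {'intrinsics': array([[290.04221759,   0.        , 279.9157734 ],
       [  0.        , 290.04221759, 206.07567389],
       [  0.        ,   0.        ,   1.        ]]), 'T_tool_cam': array([[ 1.72547558e-04, -9.63603404e-01, -2.67335837e-01,
         7.18482109e-02],
       [ 9.99999936e-01,  2.50222238e-04, -2.56484333e-04,
         5.02715652e-04],
       [ 3.14042548e-04, -2.67335775e-01,  9.63603386e-01,
        -1.62212484e-01],
       [ 0.00000000e+00,  0.00000000e+00,  0.00000000e+00,
         1.00000000e+00]])}
```

View pics/scene0.png

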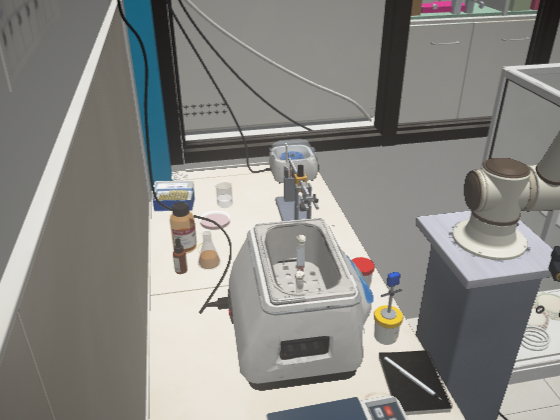

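View pics/side0.png

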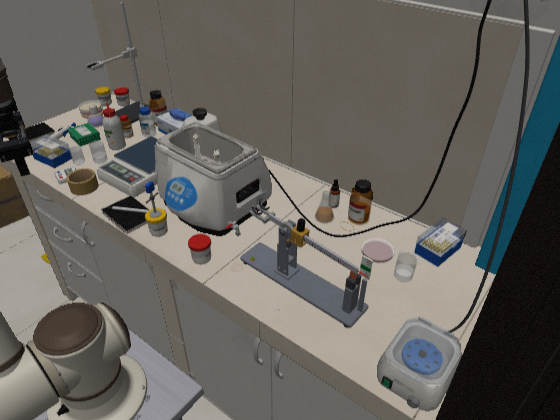

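View pics/wrist0.png

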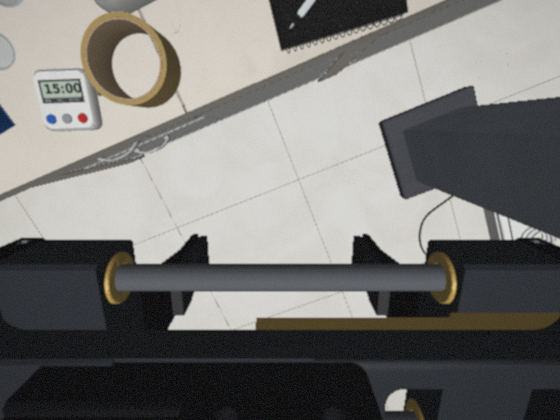

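The jar's blue grip is at about (393,279) in scene and (150,187) in side. The balance is right of centre in side. I'll enlarge both.

```bash
cat > h.py <<'E'
import numpy as np,cv2
from station import r,cams,ticket
def cap(n):
    im=cams.capture(n)[:,:,::-1].copy(); return im
def crop(im,x0,y0,x1,y1,s,fn):
    c=cv2.resize(im[y0:y1,x0:x1],None,fx=s,fy=s,interpolation=cv2.INTER_CUBIC); 
    for x in range((x0+9)//10*10,x1,10):
        cv2.line(c,(int((x-x0+.5)*s),0),(int((x-x0+.5)*s),8 if x%50 else 20),(0,0,255),1)
        if x%20==0: cv2.putText(c,str(x),(int((x-x0+.5)*s),20),0,.4,(0,0,255),1)
    for y in range((y0+9)//10*10,y1,10):
        cv2.line(c,(0,int((y-y0+.5)*s)),(8,int((y-y0+.5)*s)),(0,0,255),1)
        if y%20==0: cv2.putText(c,str(y),(10,int((y-y0+.5)*s)+4),0,.4,(0,0,255),1)
    cv2.imwrite(fn,c)
def PM(n,s=None):
    m=cams.camera_model(n)
    if n=='wrist':
        T=np.eye(4);T[:3,:3]=s['ee_rot'];T[:3,3]=s['tcp_pos']; E=np.linalg.inv(T@m['T_tool_cam'])
    else: E=m['extrinsics']
    return m['intrinsics'],E
def proj(KE,p):
    K,E=KE; c=E[:3,:3]@np.asarray(p)+E[:3,3]; q=K@c; return q[:2]/q[2]
def ray(KE,uv):
    K,E=KE; d=E[:3,:3].T@np.linalg.inv(K)@np.array([*uv,1.]); return -E[:3,:3].T@E[:3,3],d/np.linalg.norm(d)
def onz(KE,uv,z):
    o,d=ray(KE,uv); return o+d*(z-o[2])/d[2]
def tri(obs):
    A=np.zeros((3,3));b=np.zeros(3)
    for KE,uv in obs:
        o,d=ray(KE,uv);P=np.eye(3)-np.outer(d,d);A+=P;b+=P@o
    p=np.linalg.solve(A,b); return p,[proj(KE,p)-uv for KE,uv in obs]
E
python3 - <<'E'
from h import *
a=cv2.imread('pics/scene0.png');b=cv2.imread('pics/side0.png')
crop(a,350,250,430,350,6,'pics/c1.png')
crop(b,120,170,220,270,6,'pics/c2.png')
crop(b,230,190,380,330,5,'pics/c3.png')
crop(a,260,140,340,230,6,'pics/c4.png')
E
```

```text
(no output)
```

View pics/c1.png

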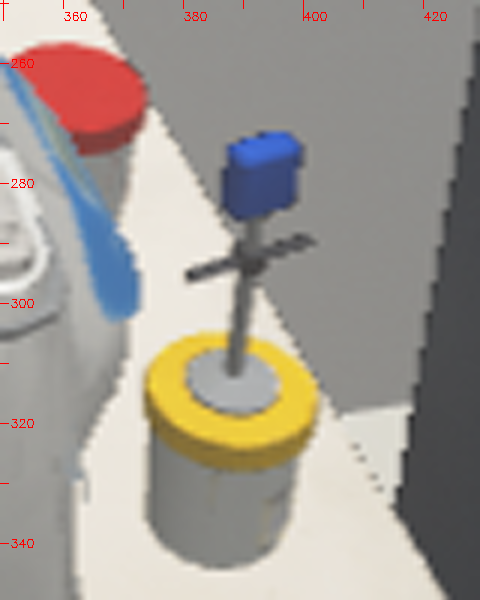

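View pics/c2.png

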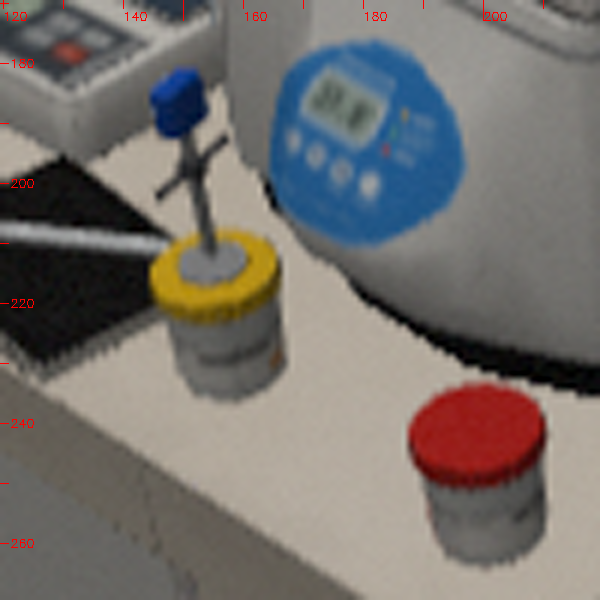

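View pics/c3.png

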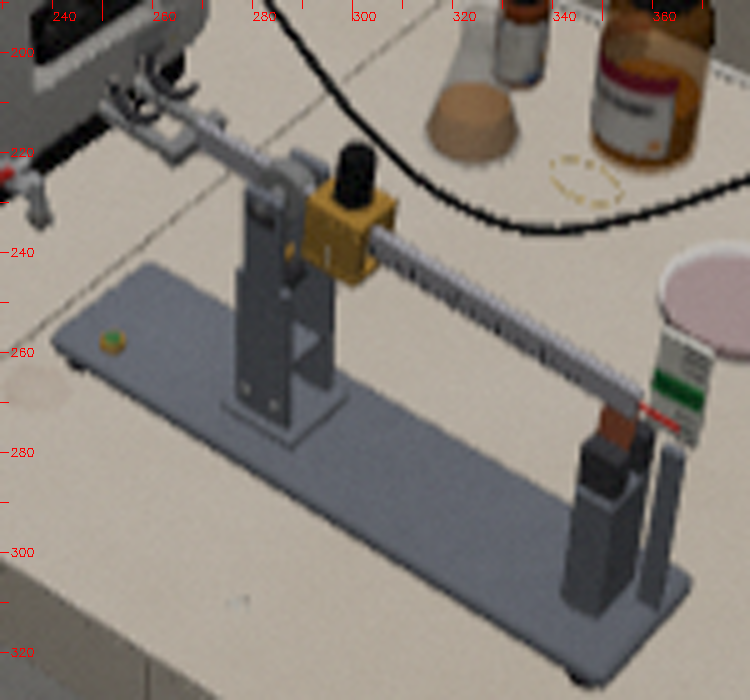

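View pics/c4.png

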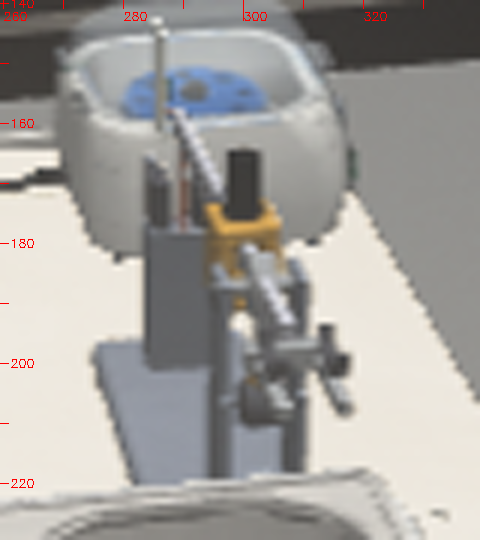

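```bash
python3 - <<'E'
from h import *
S=PM('scene');D=PM('side')
for n,a,b in [('grip',(391.5,279.5),(147.3,187)),('k1',(379.5,295.5),(144,202)),('k2',(400,289.5),(155.5,192.5)),('kc',(390.2,293),(150,197.5)),('knob',(299.5,170.5),(298,224)),('pivlidcenter',(387.5,313.5),(151.5,213))]:
    p,e=tri([(S,a),(D,b)]); print(n,p.round(4),np.round(e,1).tolist())
for n,uv in [('L',(240.1,257)),('T',(259.9,242.1)),('R',(367.5,305)),('B',(350.5,324.5))]: print(n,onz(D,uv,0.02).round(4))
print(onz(S,(276,198),.02), onz(S,(282,220),.02))
for n,uv in [('yel lid side',(152,214.5)),]: print(n,onz(D,uv,0.068).round(4))
print('yel scene',onz(S,(387.5,313.5),.068),'redlid',onz(D,(197,241.5),.068),onz(S,(361,264.5),.068))
E
```

```text
grip [0.4276 0.3102 0.1631] [[1.6, 0.4], [1.2, -0.3]]
k1 [0.4299 0.3115 0.1163] [[10.4, 2.7], [7.7, -2.3]]
k2 [0.4253 0.3073 0.1407] [[-7.5, -2.0], [-5.6, 1.5]]
kc [0.4273 0.3094 0.1273] [[1.1, 0.3], [0.8, -0.2]]
knob [ 0.5169 -0.137   0.2017] [[0.6, 0.4], [0.7, -0.5]]
pivlidcenter [0.4258 0.3121 0.0722] [[2.1, 0.6], [1.6, -0.4]]
L [0.4816 0.0298 0.02  ]
T [0.5618 0.0262 0.02  ]
R [ 0.5477 -0.3302  0.02  ]
B [ 0.4707 -0.3283  0.02  ]
[ 0.54786442 -0.32010976  0.02      ] [ 0.55606368 -0.18815559  0.02      ]
yel lid side [0.421  0.3121 0.068 ]
yel scene [0.42741847 0.305183   0.068     ] redlid [0.41908915 0.1258399  0.068     ] [0.42551929 0.1266826  0.068     ]
```

```bash
python3 - <<'E'
from h import *
S=PM('scene');D=PM('side')
for n,a,b in [('k1',(379.5,295.5),(155.5,192.5)),('k2',(400,289.5),(144,202)),]:
    p,e=tri([(S,a),(D,b)]); print(n,p.round(4),np.round(e,1).tolist())
s=r.sense();R=s['ee_rot'];t=s['tcp_pos']
# sanity: tool y dir
print(np.degrees(np.arctan2(R[1,0],R[0,0])))
tgt=np.array([.427,.310,.25])
print('tool shift',R.T@(tgt-t))
E
```

```text
k1 [0.4522 0.3142 0.1285] [[1.3, 0.4], [1.0, -0.3]]
k2 [0.403  0.3044 0.1284] [[1.4, 0.3], [1.0, -0.3]]
-21.937184665508816
tool shift [ 0.28033829  0.1775312  -0.02794899]
```

drive_tool([
  {"dx":0.28,"dy":0.178,"dz":-0.028,"wz":-33.2},
  {"dx":0.28,"dy":0.178,"dz":-0.028,"wz":-33.2},
  {"dx":0.28,"dy":0.178,"dz":-0.028,"wz":-33.2},
  {"dx":0.28,"dy":0.178,"dz":-0.028,"wz":-33.2},
  {"dx":0.28,"dy":0.178,"dz":-0.028,"wz":-33.2},
  {"dx":0.28,"dy":0.178,"dz":-0.028,"wz":-33.2},
  {"dx":0.28,"dy":0.178,"dz":-0.028,"wz":-33.2},
  {"dx":0.28,"dy":0.178,"dz":-0.028,"wz":-33.2},
  {"dx":0.28,"dy":0.178,"dz":-0.028,"wz":-33.2},
  {"dx":0.28,"dy":0.178,"dz":-0.028,"wz":-33.2},
], gripper=1.0)

```text
schema error: expected keys dx, dy, dz, wx, wy, wz
```

```bash
python3 - <<'E'
from h import *
s=r.sense();print(s['tcp_pos'],s['ee_rot'].round(3).tolist())
a=cap('wrist');cv2.imwrite('pics/w1.png',a)
W=PM('wrist',s)
for p in [(.4277,.3095,.163),(.4277,.3095,.177),(.4522,.3142,.1265),(.403,.3044,.1265)]: print(proj(W,p))
E
```

```text
[0.23326988 0.5793655  0.22173521] [[0.928, -0.374, -0.0], [-0.374, -0.928, -0.002], [0.0, 0.002, -1.0]]
[ 606.83797009 -275.10134976]
[ 637.56294134 -312.71974122]
[ 534.05521745 -245.49052156]
[ 559.84123375 -160.58604731]
```

View pics/w1.png

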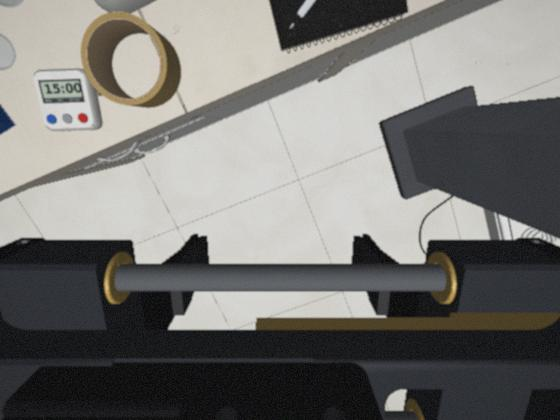

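The move was refused because all six keys are needed, so the view is unchanged. I'll resend it.

drive_tool([
  {"dx":0.04,"dy":0.0255,"dz":-0.004,"wx":0,"wy":0,"wz":-5},
  {"dx":0.08,"dy":0.051,"dz":-0.008,"wx":0,"wy":0,"wz":-10},
  {"dx":0.12,"dy":0.0765,"dz":-0.012,"wx":0,"wy":0,"wz":-15},
  {"dx":0.16,"dy":0.102,"dz":-0.016,"wx":0,"wy":0,"wz":-20},
  {"dx":0.2,"dy":0.1275,"dz":-0.02,"wx":0,"wy":0,"wz":-25},
  {"dx":0.24,"dy":0.153,"dz":-0.024,"wx":0,"wy":0,"wz":-30},
  {"dx":0.28,"dy":0.178,"dz":-0.028,"wx":0,"wy":0,"wz":-33.2},
  {"dx":0.28,"dy":0.178,"dz":-0.028,"wx":0,"wy":0,"wz":-33.2},
  {"dx":0.28,"dy":0.178,"dz":-0.028,"wx":0,"wy":0,"wz":-33.2},
], gripper=1.0)

```text
time_s: 1.1
tcp_pos: [0.4272, 0.3091, 0.2506]
ee_rot: [[0.981, 0.193, -0.0], [0.193, -0.981, 0.0], [-0.0, -0.0, -1.0]]
wrist_force: [0.6, 0.1, 0.4]
gripper_width: 1.0
```

```bash
python3 - <<'E'
from h import *
s=r.sense();print(s['tcp_pos'],s['ee_rot'].round(3).tolist())
a=cap('wrist');cv2.imwrite('pics/w1.png',a)
W=PM('wrist',s)
for p in [(.4277,.3095,.163),(.4277,.3095,.177),(.4522,.3142,.1265),(.403,.3044,.1265)]: print(proj(W,p))
E
```

```text
[0.42716368 0.30910876 0.25056033] [[0.981, 0.193, -0.0], [0.193, -0.981, 0.0], [-0.0, -0.0, -1.0]]
[279.96285543 208.14119656]
[279.94681548 212.65879613]
[280.11197322 173.93402046]
[280.22899173 221.85274753]
```

View pics/w1.png

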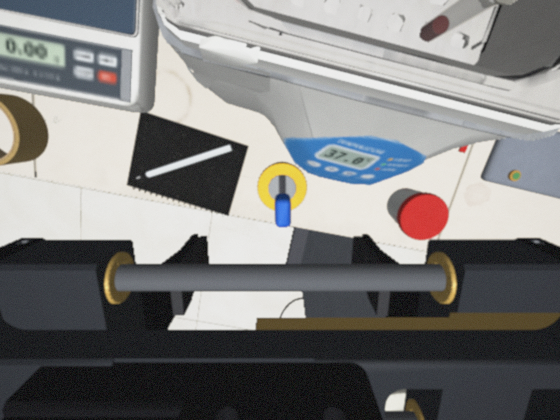

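```bash
python3 - <<'E'
from h import *
a=cv2.imread('pics/w1.png'); crop(a,240,150,330,240,6,'pics/w1c.png')
s=r.sense();W=PM('wrist',s)
print(proj(W,(.4277,.3095,.068)))
E
```

```text
[280.76655684 186.34611838]
```

View pics/w1c.png

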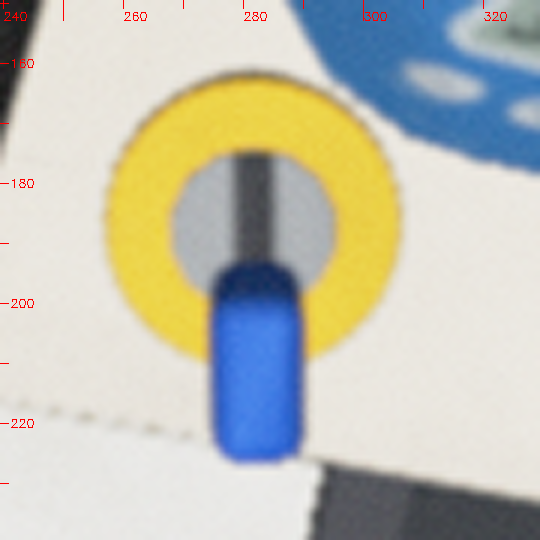

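The grip's top face is centred at (280,213), 0.5 px from my prediction, and the bar lines up with the tool x axis. I'll descend.

drive_tool([
  {"dx":0,"dy":0,"dz":0.04,"wx":0,"wy":0,"wz":0},
  {"dx":0,"dy":0,"dz":0.075,"wx":0,"wy":0,"wz":0},
  {"dx":0,"dy":0,"dz":0.095,"wx":0,"wy":0,"wz":0},
  {"dx":0,"dy":0,"dz":0.104,"wx":0,"wy":0,"wz":0},
  {"dx":0,"dy":0,"dz":0.104,"wx":0,"wy":0,"wz":0},
], gripper=1.0)

```text
time_s: 1.65
tcp_pos: [0.4257, 0.3106, 0.1454]
ee_rot: [[0.98, 0.197, -0.002], [0.197, -0.98, -0.002], [-0.002, 0.002, -1.0]]
wrist_force: [0.2, -0.1, 0.4]
gripper_width: 1.0
```

drive_tool([
  {"dx":0,"dy":0,"dz":0,"wx":0,"wy":0,"wz":0},
  {"dx":0,"dy":0,"dz":0,"wx":0,"wy":0,"wz":0},
  {"dx":0,"dy":0,"dz":0,"wx":0,"wy":0,"wz":0},
  {"dx":0,"dy":0,"dz":0,"wx":0,"wy":0,"wz":0},
  {"dx":0,"dy":0,"dz":0,"wx":0,"wy":0,"wz":0},
  {"dx":0,"dy":0,"dz":0,"wx":0,"wy":0,"wz":0},
  {"dx":0,"dy":0,"dz":0,"wx":0,"wy":0,"wz":0},
  {"dx":0,"dy":0,"dz":0,"wx":0,"wy":0,"wz":0},
], gripper=0)

```text
time_s: 2.45
tcp_pos: [0.4267, 0.31, 0.1466]
ee_rot: [[0.981, 0.195, 0.0], [0.195, -0.981, 0.0], [0.0, -0.0, -1.0]]
wrist_force: [-0.5, -0.6, 0.4]
gripper_width: 0.355
```

drive_tool([
  {"dx":0,"dy":0,"dz":0,"wx":0,"wy":0,"wz":0},
  {"dx":0,"dy":0,"dz":0,"wx":0,"wy":0,"wz":0},
  {"dx":0,"dy":0,"dz":0,"wx":0,"wy":0,"wz":0},
  {"dx":0,"dy":0,"dz":0,"wx":0,"wy":0,"wz":0},
  {"dx":0,"dy":0,"dz":0,"wx":0,"wy":0,"wz":0},
], gripper=0)

```text
time_s: 2.95
tcp_pos: [0.4265, 0.3099, 0.1463]
ee_rot: [[0.981, 0.195, -0.001], [0.195, -0.981, -0.0], [-0.001, 0.0, -1.0]]
wrist_force: [-0.3, -0.1, -1.3]
gripper_width: 0.158
```

```bash
python3 - <<'E'
from h import *
s=r.sense();print(s['tcp_pos'],s['wrist_force'],s['effort'])
E
```

```text
[0.42647813 0.30989567 0.1462539 ] [-0.26575909 -0.07636977 -1.34889708] [-2.48455479e-03 -3.27207077e+01  1.69271529e+01  3.84046644e+00
  7.74125545e-02  1.80669795e-04]
```

drive_tool([
  {"dx":0,"dy":0,"dz":-0.01,"wx":0,"wy":0,"wz":0},
  {"dx":0,"dy":0,"dz":-0.03,"wx":0,"wy":0,"wz":0},
  {"dx":0,"dy":0,"dz":-0.06,"wx":0,"wy":0,"wz":0},
  {"dx":0,"dy":0,"dz":-0.09,"wx":0,"wy":0,"wz":0},
  {"dx":0,"dy":0,"dz":-0.11,"wx":0,"wy":0,"wz":0},
  {"dx":0,"dy":0,"dz":-0.12,"wx":0,"wy":0,"wz":0},
  {"dx":0,"dy":0,"dz":-0.12,"wx":0,"wy":0,"wz":0},
  {"dx":0,"dy":0,"dz":-0.12,"wx":0,"wy":0,"wz":0},
  {"dx":0,"dy":0,"dz":-0.12,"wx":0,"wy":0,"wz":0},
])

```text
time_s: 3.85
tcp_pos: [0.426, 0.3095, 0.265]
ee_rot: [[0.981, 0.195, -0.002], [0.195, -0.981, -0.002], [-0.003, 0.002, -1.0]]
wrist_force: [0.1, 0.1, -1.3]
gripper_width: 0.158
```

```bash
python3 - <<'E'
from h import *
F=[]
for i in range(3):
    s=r.sense();F.append(s['wrist_force']);a=cap(['wrist','side','wrist'][i]);cv2.imwrite(f'pics/l{i}.png',a)
print(np.array(F),s['tcp_pos'],s['gripper_width'])
E
```

```text
[[ 0.08215408  0.09047407 -1.31991112]
 [ 0.25983139  0.30681632 -1.44384489]
 [-0.24432668  0.45746965 -1.64584823]] [0.42629913 0.30967626 0.26527153] 0.15721292396455824
```

View pics/l1.png

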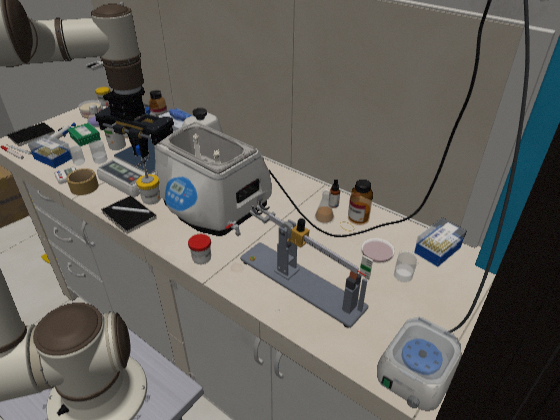

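The jar is off the bench, at about (149,185) in side. The wrist force shows a weight of about 1.9 N. I'll carry it round the front of the bath.

drive_tool([
  {"dx":-0.005,"dy":0.03,"dz":0,"wx":0,"wy":0,"wz":2},
  {"dx":-0.013,"dy":0.07,"dz":0,"wx":0,"wy":0,"wz":4},
  {"dx":-0.02,"dy":0.11,"dz":0,"wx":0,"wy":0,"wz":6},
  {"dx":-0.028,"dy":0.15,"dz":0,"wx":0,"wy":0,"wz":8},
  {"dx":-0.033,"dy":0.18,"dz":0,"wx":0,"wy":0,"wz":10},
  {"dx":-0.036,"dy":0.205,"dz":0,"wx":0,"wy":0,"wz":12},
  {"dx":-0.025,"dy":0.23,"dz":0,"wx":0,"wy":0,"wz":13.2},
  {"dx":0.005,"dy":0.255,"dz":0,"wx":0,"wy":0,"wz":13.2},
  {"dx":0.03,"dy":0.27,"dz":0,"wx":0,"wy":0,"wz":13.2},
  {"dx":0.039,"dy":0.273,"dz":0,"wx":0,"wy":0,"wz":13.2},
  {"dx":0.039,"dy":0.273,"dz":0,"wx":0,"wy":0,"wz":13.2},
  {"dx":0.039,"dy":0.273,"dz":0,"wx":0,"wy":0,"wz":13.2},
  {"dx":0.039,"dy":0.273,"dz":0,"wx":0,"wy":0,"wz":13.2},
])

```text
time_s: 5.3
tcp_pos: [0.5173, 0.0504, 0.2666]
ee_rot: [[0.999, -0.033, -0.0], [-0.033, -0.999, 0.0], [-0.0, -0.0, -1.0]]
wrist_force: [0.0, 0.1, -1.2]
gripper_width: 0.159
```

```bash
python3 - <<'E'
from h import *
import pickle
s=r.sense();print(s['tcp_pos'],s['ee_rot'].round(4).tolist(),s['wrist_force'])
a=cap('wrist');cv2.imwrite('pics/w2.png',a);pickle.dump(s,open('s2.pkl','wb'))
a=cap('side');cv2.imwrite('pics/s2.png',a);crop(a,210,150,380,320,4.5,'pics/s2c.png')
E
```

```text
[0.51729221 0.05035179 0.26660577] [[0.9995, -0.0327, -0.0004], [-0.0327, -0.9995, 0.0001], [-0.0004, -0.0001, -1.0]] [ 0.04268538  0.10827174 -1.1589137 ]
```

View pics/w2.png

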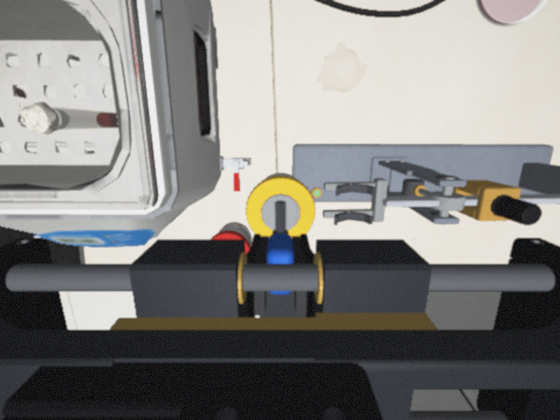

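View pics/s2c.png

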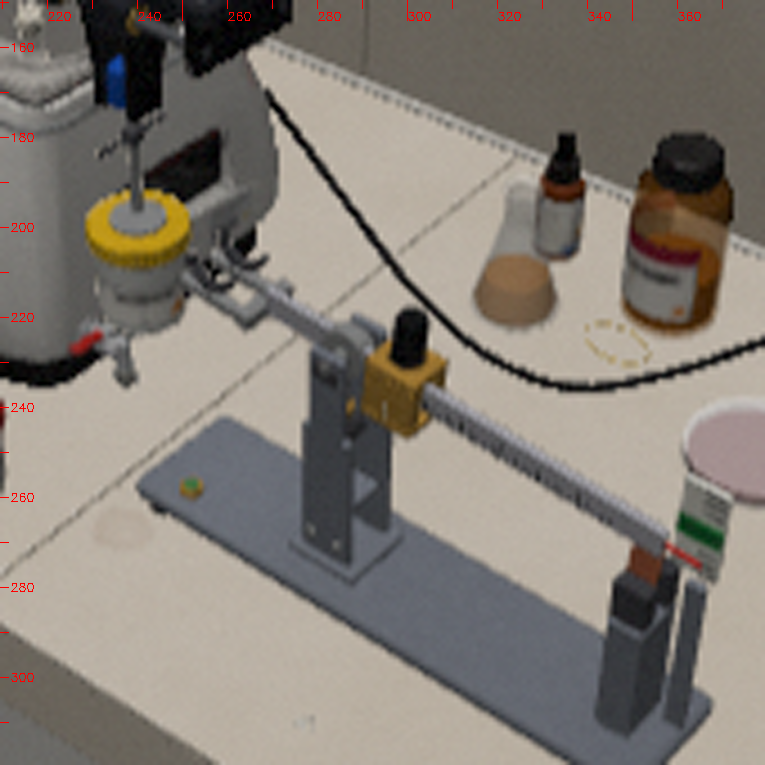

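```bash
python3 - <<'E'
from h import *
a=cv2.imread('pics/w2.png');crop(a,230,130,390,250,5,'pics/w2c.png');crop(a,280,130,560,250,2.8,'pics/w2d.png')
a=cv2.imread('pics/s2.png');crop(a,240,190,290,235,14,'pics/s2d.png')
E
```

```text
(no output)
```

View pics/w2c.png

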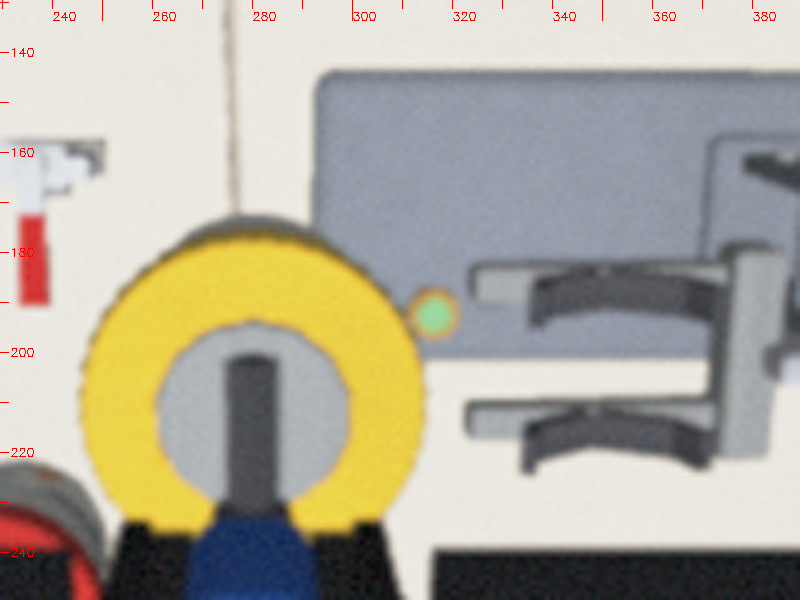

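View pics/w2d.png

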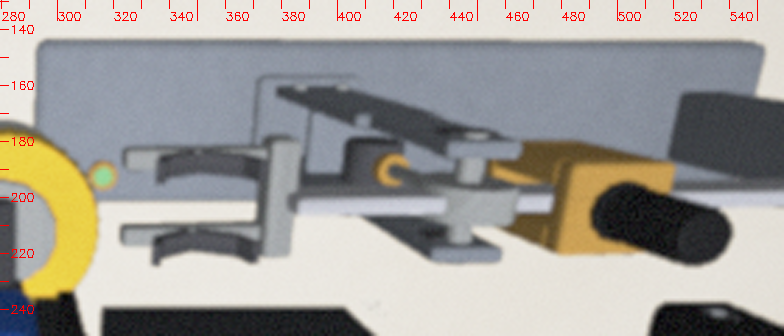

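View pics/s2d.png

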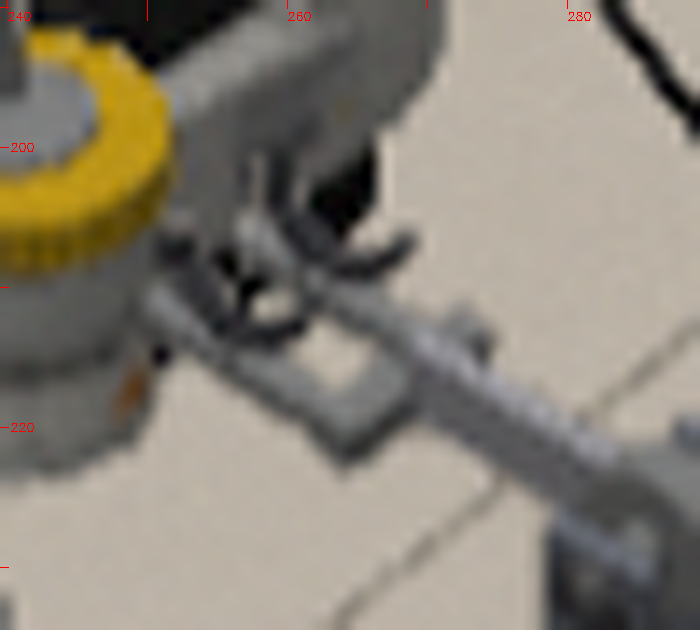

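```bash
cat > fit.py <<'E'
from h import *
import pickle
from scipy.optimize import least_squares
s=pickle.load(open('s2.pkl','rb'));W=PM('wrist',s);D=PM('side')
def bp(q,loc,tilt=None):
    x0,y0,yaw=q[:3]; p=np.array(loc,float)
    if tilt is not None:
        y,z=p[1],p[2]; c,sn=np.cos(tilt),np.sin(tilt); p=np.array([p[0],y*c-z*sn,0.17+y*sn+z*c])
    c,sn=np.cos(yaw),np.sin(yaw)
    return np.array([x0+c*p[0]-sn*p[1],y0+sn*p[0]+c*p[1],p[2]])
if __name__=='__main__':
    obs=[]
    def add(cam,uv,loc,tilt,w=(1,1)): obs.append((cam,uv,loc,tilt,w))
    b=.02
    add(W,(292.5,170),(0,.135,b),None,(1,0)); 
    add(W,(360,144),(.042,.06,b),None,(0,1)); add(W,(370,201),(-.042,.07,b),None,(0,1))
    add(W,(552.5,146),(.042,-.230,b),None,(1,.5))
    # prong ends, height h var; top face
    for uv,x in [((324,182.5),.0165),((324,190),.0095),((323,210.5),-.0095),((323,217.5),-.0165)]: add(W,uv,(x,.112,'h'),.08)
    add(D,(240.1,257),(-.042,.135,b),None,(.7,.7));add(D,(259.9,242.1),(.042,.135,b),None,(.7,.7));add(D,(367.5,305.5),(.042,-.23,b),None,(.7,.7));add(D,(350.5,324.5),(-.042,-.23,b),None,(.7,.7))
    def f(q,only=None):
        o=[]
        for cam,uv,loc,t,w in obs:
            if only is not None and cam is not only: continue
            l=[q[3] if v=='h' else v for v in loc]
            e=proj(cam,bp(q,l,t))-uv; o+=[e[0]*w[0],e[1]*w[1]]
        return np.array(o)
    for nm,only in [('both',None),('W',W)]:
        R=least_squares(f,[.517,-.103,-.035,0],args=(only,),loss='soft_l1'); q=R.x
        print(nm,q.round(4),np.degrees(q[2]).round(2)); print(f(q,only).reshape(-1,2).round(1).tolist())
        print('seat',bp(q,(0,.09,q[3]),.08), 'seat proj W prongs',[proj(W,bp(q,(x,.09,q[3]),.08)).round(1) for x in (.013,-.013)],'lips',[proj(W,bp(q,(-.013,y,q[3]+.014),.08)).round(1) for y in (.105,.075)])
        print('knob',bp(q,(0,-.035,.033),.08),proj(W,bp(q,(0,-.035,.048),.08)),proj(D,bp(q,(0,-.035,.033),.08)))
        pickle.dump(q,open(f'q{nm}.pkl','wb'))
E
python3 fit.py
```

```text
both [ 0.5177 -0.1012 -0.0436 -0.0047] -2.5
[[-0.9, 0.0], [-0.0, -0.5], [-0.0, 1.3], [3.8, -0.1], [0.4, -0.1], [0.0, 0.0], [-0.0, -0.1], [-0.4, 0.2], [-1.1, -0.6], [-0.5, -1.0], [0.9, -0.3], [-0.6, 1.1]]
seat [ 0.52158781 -0.01120043  0.17246397] seat proj W prongs [array([348.3, 186.1]), array([346.2, 213.7])] lips [array([334.2, 218.6]), array([367.6, 218.2])]
knob [ 0.51602973 -0.13869581  0.20009744] [526.45997591 215.58094692] [299.04830871 224.49315322]
W [ 0.5177 -0.1009 -0.0463 -0.0035] -2.65
[[-1.1, 0.0], [-0.0, -0.7], [-0.0, 1.1], [3.6, 0.1], [0.4, -0.2], [0.0, 0.0], [-0.1, -0.1], [-0.5, 0.3]]
seat [ 0.52183971 -0.01097039  0.17374044] seat proj W prongs [array([348.4, 186.1]), array([346.2, 213.9])] lips [array([334.2, 218.8]), array([367.7, 218.4])]
knob [ 0.51594051 -0.138348    0.20009744] [525.98223013 215.70924157] [298.90762624 224.45415517]
```

drive_tool([
  {"dx":0.004,"dy":-0.004,"dz":0.01,"wx":0,"wy":0,"wz":0.6},
  {"dx":0.004,"dy":-0.004,"dz":0.025,"wx":0,"wy":0,"wz":0.6},
  {"dx":0.004,"dy":-0.004,"dz":0.037,"wx":0,"wy":0,"wz":0.6},
  {"dx":0.004,"dy":-0.004,"dz":0.04,"wx":0,"wy":0,"wz":0.6},
  {"dx":0.0045,"dy":0,"dz":0.04,"wx":0,"wy":0,"wz":0.6},
  {"dx":0.005,"dy":0.01,"dz":0.04,"wx":0,"wy":0,"wz":0.6},
  {"dx":0.005,"dy":0.02,"dz":0.04,"wx":0,"wy":0,"wz":0.6},
  {"dx":0.005,"dy":0.03,"dz":0.04,"wx":0,"wy":0,"wz":0.6},
  {"dx":0.005,"dy":0.03,"dz":0.04,"wx":0,"wy":0,"wz":0.6},
  {"dx":0.005,"dy":0.03,"dz":0.04,"wx":0,"wy":0,"wz":0.6},
])

```text
time_s: 6.4
tcp_pos: [0.5223, 0.0193, 0.2268]
ee_rot: [[0.999, -0.045, 0.001], [-0.045, -0.999, 0.0], [0.001, -0.0, -1.0]]
wrist_force: [0.9, 0.4, -1.3]
gripper_width: 0.159
```

```bash
python3 - <<'E'
from h import *
import pickle
s=r.sense();print(s['tcp_pos'],s['ee_rot'].round(4).tolist(),s['wrist_force'])
a=cap('wrist');cv2.imwrite('pics/w3.png',a);pickle.dump(s,open('s3.pkl','wb'));crop(a,230,130,390,250,5,'pics/w3c.png')
b=cap('side');cv2.imwrite('pics/s3.png',b);crop(b,220,150,300,250,6,'pics/s3c.png')
q=pickle.load(open('qboth.pkl','rb'))
from fit import bp
W=PM('wrist',s)
print([proj(W,bp(q,(x,y,q[3]+z),.08)).round(1).tolist() for x in (.013,-.013) for y,z in ((.105,.014),(.09,0),(.075,.014))])
E
```

```text
[0.52231639 0.01926324 0.22679521] [[0.999, -0.0453, 0.0006], [-0.0453, -0.999, 0.0003], [0.0006, -0.0003, -1.0]] [ 0.89813381  0.41418478 -1.28083008]
[[302.9, 209.1], [319.3, 203.7], [343.6, 208.2], [302.2, 242.6], [318.2, 235.2], [341.6, 241.3]]
```

View pics/w3c.png

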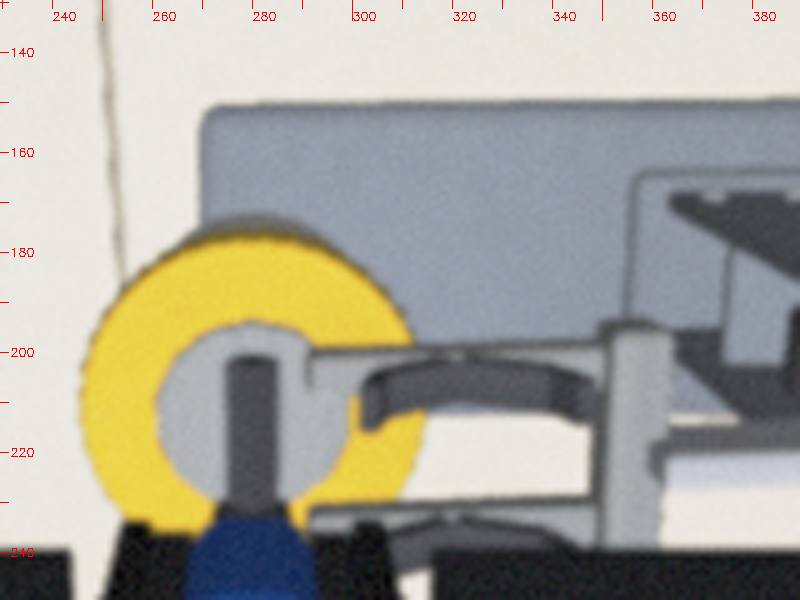

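View pics/s3c.png

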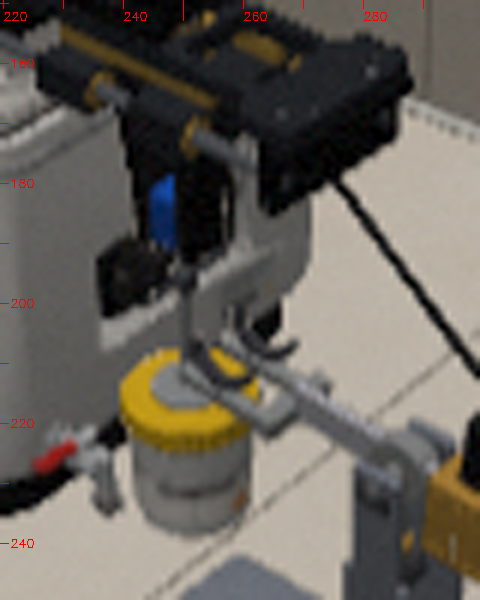

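drive_tool([
  {"dx":0,"dy":0.008,"dz":0,"wx":0,"wy":0,"wz":0},
  {"dx":0.001,"dy":0.016,"dz":0,"wx":0,"wy":0,"wz":0},
  {"dx":0.001,"dy":0.024,"dz":0,"wx":0,"wy":0,"wz":0},
  {"dx":0.001,"dy":0.032,"dz":0,"wx":0,"wy":0,"wz":0},
  {"dx":0.001,"dy":0.032,"dz":0,"wx":0,"wy":0,"wz":0},
  {"dx":0.001,"dy":0.032,"dz":0.005,"wx":0,"wy":0,"wz":0},
  {"dx":0.001,"dy":0.032,"dz":0.01,"wx":0,"wy":0,"wz":0},
  {"dx":0.001,"dy":0.032,"dz":0.015,"wx":0,"wy":0,"wz":0},
  {"dx":0.001,"dy":0.032,"dz":0.02,"wx":0,"wy":0,"wz":0},
  {"dx":0.001,"dy":0.032,"dz":0.02,"wx":0,"wy":0,"wz":0},
])

```text
time_s: 7.5
tcp_pos: [0.5212, -0.0122, 0.2054]
ee_rot: [[0.999, -0.044, -0.002], [-0.044, -0.999, -0.0], [-0.002, 0.0, -1.0]]
wrist_force: [0.6, 0.1, -2.1]
gripper_width: 0.155
```

```bash
python3 - <<'E'
from h import *
import pickle
s=r.sense();print(s['tcp_pos'],s['wrist_force'])
a=cap('wrist');cv2.imwrite('pics/w4.png',a);crop(a,230,130,390,250,5,'pics/w4c.png')
b=cap('side');cv2.imwrite('pics/s4.png',b);crop(b,220,150,380,290,5,'pics/s4c.png')
E
```

```text
[ 0.52119225 -0.01216559  0.20540721] [ 0.61544644  0.0855706  -2.08439731]
```

View pics/w4c.png

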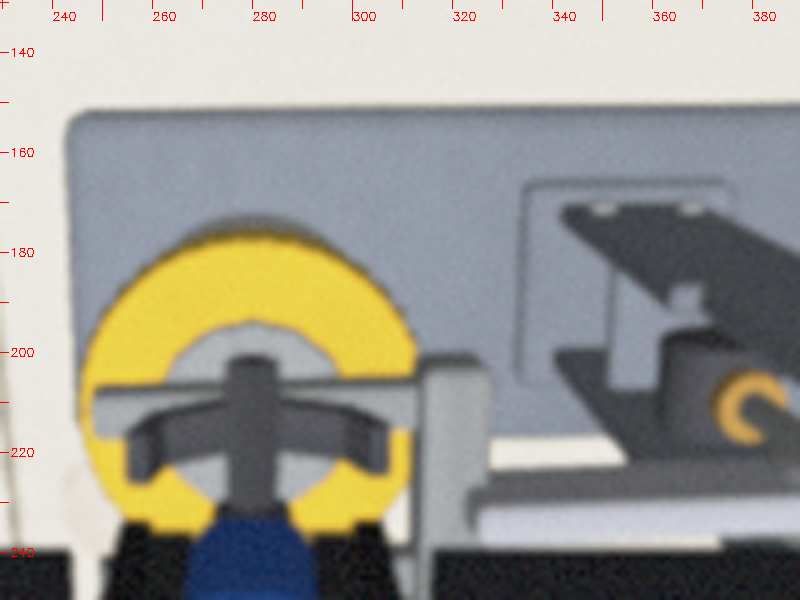

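View pics/s4c.png

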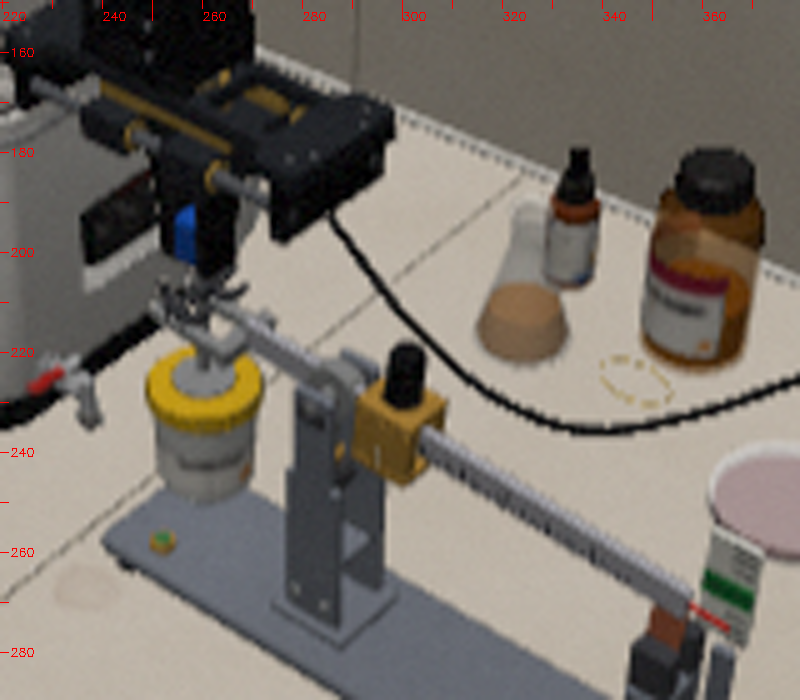

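The bar sits centred over the V: it is at u≈278 and the lips are at 257 and 304. I'll keep lowering.

drive_tool([
  {"dx":0,"dy":0,"dz":0.003,"wx":0,"wy":0,"wz":0},
  {"dx":0,"dy":0,"dz":0.006,"wx":0,"wy":0,"wz":0},
  {"dx":0,"dy":0,"dz":0.009,"wx":0,"wy":0,"wz":0},
  {"dx":0,"dy":0,"dz":0.012,"wx":0,"wy":0,"wz":0},
  {"dx":0,"dy":0,"dz":0.014,"wx":0,"wy":0,"wz":0},
  {"dx":0,"dy":0,"dz":0.016,"wx":0,"wy":0,"wz":0},
  {"dx":0,"dy":0,"dz":0.016,"wx":0,"wy":0,"wz":0},
  {"dx":0,"dy":0,"dz":0.016,"wx":0,"wy":0,"wz":0},
])

```text
time_s: 8.4
tcp_pos: [0.5219, -0.0122, 0.1905]
ee_rot: [[0.999, -0.044, -0.0], [-0.044, -0.999, 0.0], [-0.0, -0.0, -1.0]]
wrist_force: [0.1, 0.0, -1.0]
gripper_width: 0.155
```

```bash
python3 - <<'E'
from h import *
s=r.sense();print(s['tcp_pos'],s['wrist_force'])
b=cap('side');cv2.imwrite('pics/s5.png',b);crop(b,220,150,380,290,5,'pics/s5c.png')
E
```

```text
[ 0.52185673 -0.01215286  0.19053101] [ 0.09902226  0.04511956 -0.96479336]
```

View pics/s5c.png

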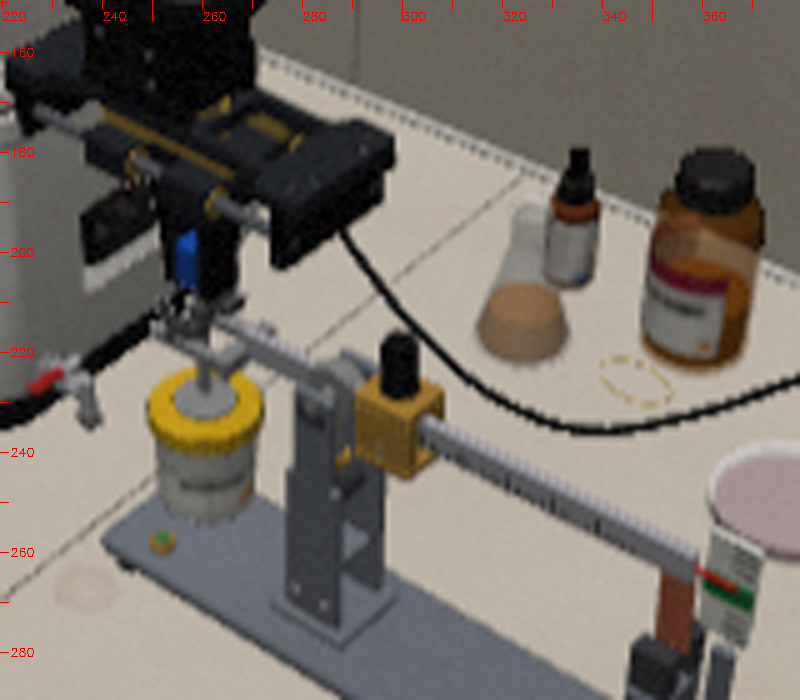

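The knife is seated and the beam has swung past level, with the pointer near (365,268). I'll go 4 mm lower, still above the stop, then open part way.

drive_tool([
  {"dx":0,"dy":0,"dz":0.002,"wx":0,"wy":0,"wz":0},
  {"dx":0,"dy":0,"dz":0.004,"wx":0,"wy":0,"wz":0},
  {"dx":0,"dy":0,"dz":0.004,"wx":0,"wy":0,"wz":0},
  {"dx":0,"dy":0,"dz":0.004,"wx":0,"wy":0,"wz":0},
])

```text
time_s: 8.85
tcp_pos: [0.5219, -0.0123, 0.1865]
ee_rot: [[0.999, -0.044, 0.0], [-0.044, -0.999, -0.0], [0.0, 0.0, -1.0]]
wrist_force: [-0.3, 0.1, -0.4]
gripper_width: 0.159
```

```bash
python3 - <<'E'
from h import *
s=r.sense();print(s['tcp_pos'],s['wrist_force'])
b=cap('side');cv2.imwrite('pics/s6.png',b);crop(b,220,150,380,290,5,'pics/s6c.png')
E
```

```text
[ 0.52187079 -0.01229358  0.186523  ] [-0.32703016  0.1347036  -0.38453166]
```

View pics/s6c.png

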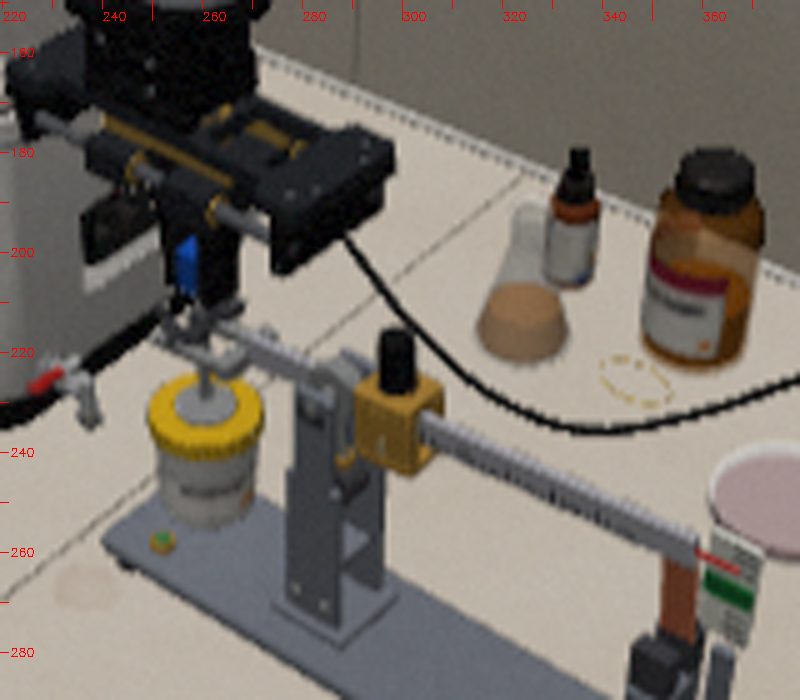

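drive_tool([
  {"dx":0,"dy":0,"dz":0.0015,"wx":0,"wy":0,"wz":0},
  {"dx":0,"dy":0,"dz":0.0015,"wx":0,"wy":0,"wz":0},
])

```text
time_s: 9.1
tcp_pos: [0.5221, -0.0123, 0.1861]
ee_rot: [[0.999, -0.044, 0.001], [-0.044, -0.999, -0.0], [0.001, 0.0, -1.0]]
wrist_force: [-1.3, 1.5, 4.9]
gripper_width: 0.16
```

drive_tool([
  {"dx":0,"dy":0,"dz":0,"wx":0,"wy":0,"wz":0},
  {"dx":0,"dy":0,"dz":0,"wx":0,"wy":0,"wz":0},
  {"dx":0,"dy":0,"dz":0,"wx":0,"wy":0,"wz":0},
  {"dx":0,"dy":0,"dz":0,"wx":0,"wy":0,"wz":0},
  {"dx":0,"dy":0,"dz":0,"wx":0,"wy":0,"wz":0},
  {"dx":0,"dy":0,"dz":0,"wx":0,"wy":0,"wz":0},
], gripper=0.42)

```text
time_s: 9.7
tcp_pos: [0.5218, -0.0122, 0.1849]
ee_rot: [[0.999, -0.044, -0.0], [-0.044, -0.999, -0.0], [-0.0, 0.0, -1.0]]
wrist_force: [-0.4, 0.4, 0.4]
gripper_width: 0.412
```

```bash
python3 - <<'E'
from h import *
s=r.sense();print(s['tcp_pos'],s['wrist_force'])
b=cap('side');cv2.imwrite('pics/s7.png',b);crop(b,220,150,380,290,5,'pics/s7c.png')
a=cap('wrist');cv2.imwrite('pics/w7.png',a);crop(a,220,130,380,250,5,'pics/w7c.png')
E
```

```text
[ 0.52179276 -0.0122497   0.18491445] [-0.37301072  0.35741765  0.37767954]
```

View pics/s7c.png

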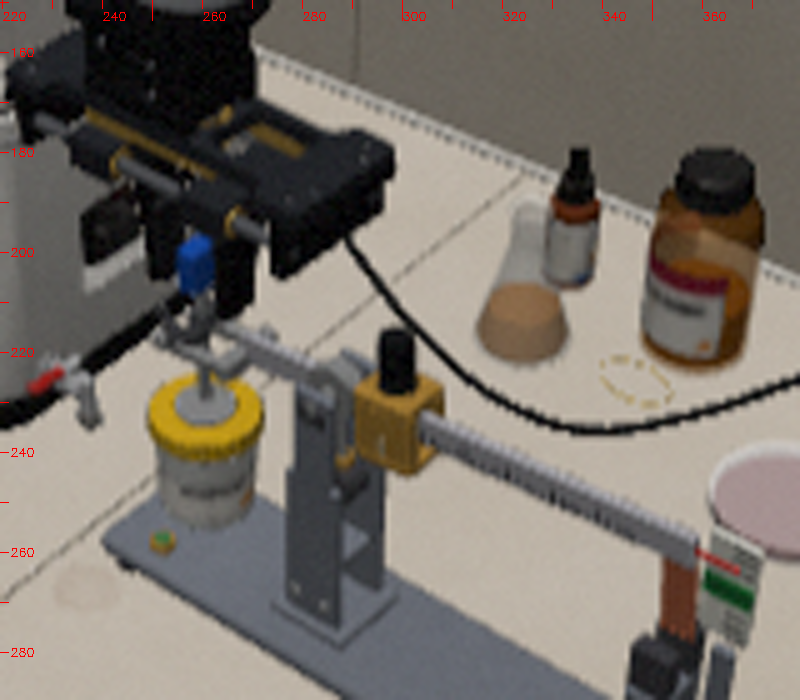

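View pics/w7c.png

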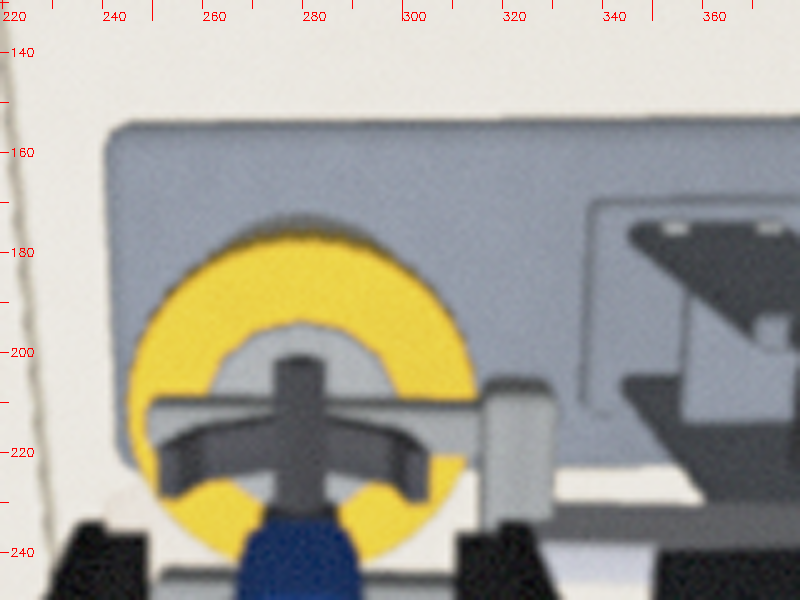

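The jar hangs with its bar at the V centre (u≈280), the gripper is open and the pointer is high, at about (365,262). I'll raise clear, close the fingers and move over the pivot.

drive_tool([
  {"dx":0,"dy":0,"dz":-0.01,"wx":0,"wy":0,"wz":0},
  {"dx":0,"dy":0,"dz":-0.03,"wx":0,"wy":0,"wz":0},
  {"dx":0,"dy":0,"dz":-0.05,"wx":0,"wy":0,"wz":0},
  {"dx":0,"dy":0,"dz":-0.055,"wx":0,"wy":0,"wz":0},
  {"dx":0,"dy":0,"dz":-0.055,"wx":0,"wy":0,"wz":0},
])

```text
time_s: 10.3
tcp_pos: [0.5222, -0.012, 0.2411]
ee_rot: [[0.999, -0.044, 0.002], [-0.044, -0.999, 0.001], [0.002, -0.001, -1.0]]
wrist_force: [0.4, 0.6, -0.1]
gripper_width: 0.419
```

drive_tool([
  {"dx":0,"dy":0.03,"dz":0,"wx":0,"wy":0,"wz":0},
  {"dx":0,"dy":0.06,"dz":0,"wx":0,"wy":0,"wz":0},
  {"dx":0,"dy":0.085,"dz":0,"wx":0,"wy":0,"wz":0},
  {"dx":0,"dy":0.089,"dz":0,"wx":0,"wy":0,"wz":0},
  {"dx":0,"dy":0.089,"dz":0,"wx":0,"wy":0,"wz":0},
  {"dx":0,"dy":0.089,"dz":0,"wx":0,"wy":0,"wz":0},
], gripper=0)

```text
time_s: 10.9
tcp_pos: [0.5177, -0.1006, 0.2395]
ee_rot: [[0.999, -0.044, -0.001], [-0.044, -0.999, 0.0], [-0.001, -0.0, -1.0]]
wrist_force: [-0.6, -0.5, -0.4]
gripper_width: 0.018
```

```bash
python3 - <<'E'
from h import *
import pickle
s=r.sense();print(s['tcp_pos'],s['wrist_force'],s['gripper_width'])
a=cap('wrist');cv2.imwrite('pics/w8.png',a)
b=cap('side');cv2.imwrite('pics/s8.png',b);crop(b,220,150,380,290,5,'pics/s8c.png')
from fit import bp
q=pickle.load(open('qboth.pkl','rb'));W=PM('wrist',s)
print('knob',bp(q,(0,-.035,.033),-.08),proj(W,bp(q,(0,-.035,.048),-.08)),proj(D:=PM('side'),bp(q,(0,-.035,.033),-.08)))
for t in (-.08,-.03,0,.03,.08): print(t,proj(D,bp(q,(0,-.226,0),t)))
print('band',[proj(D,bp(q,(0,-.221,.17+z))) for z in (-.0068,.0068)])
E
```

```text
[ 0.51769711 -0.10062689  0.23949468] [-0.62586075 -0.51168095 -0.38723682] 0.01818860670781386
knob [ 0.51625945 -0.13342645  0.20569147] [327.22766954 237.14618577] [297.3741963 221.7523665]
-0.08 [366.02483541 264.52833785]
-0.03 [365.66263901 268.32009688]
0 [365.34246423 270.51727028]
0.03 [364.9467373  272.65366843]
0.08 [364.12315115 276.07451957]
band [array([363.06820479, 271.6281041 ]), array([363.76907202, 267.2829274 ])]
```

View pics/w8.png

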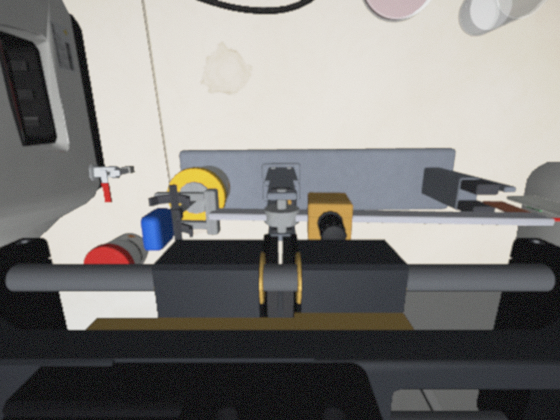

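View pics/s8c.png

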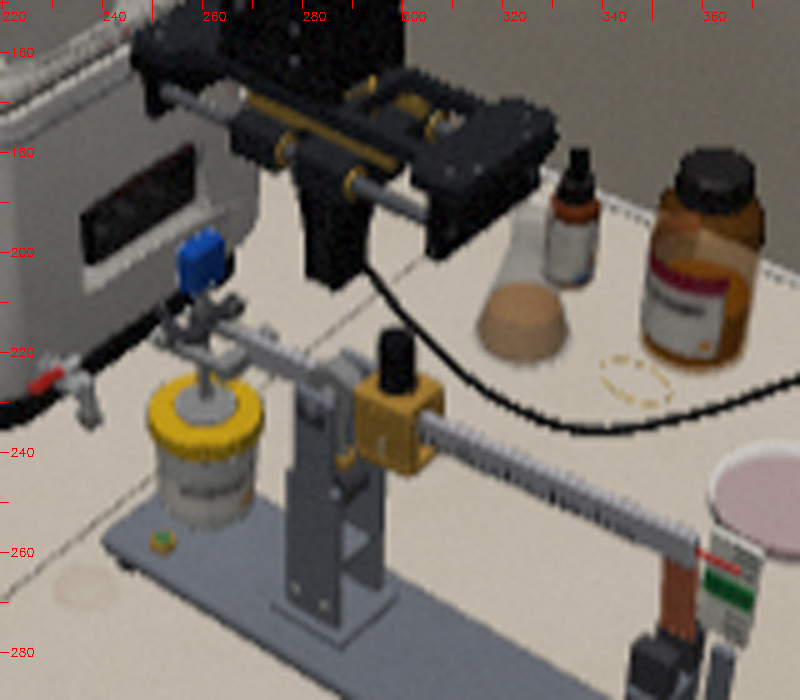

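```bash
python3 - <<'E'
from h import *
import pickle
from fit import bp
q=pickle.load(open('qboth.pkl','rb'));D=PM('side')
for x in (-.02,0,.02): print(x,[proj(D,bp(q,(x,0,z))).round(1).tolist() for z in (.17,.185,.2)])
E
```

```text
-0.02 [[281.5, 231.6], [281.5, 226.9], [281.5, 222.0]]
0 [[286.7, 227.5], [286.8, 222.8], [286.9, 218.0]]
0.02 [[291.9, 223.6], [292.0, 218.9], [292.1, 214.1]]
```

The jar hangs free and the knob top is at (332,228) in wrist, to the right of the closed fingers. I'll lower beside the knob and push for the first time.

drive_tool([
  {"dx":0,"dy":-0.002,"dz":0.02,"wx":0,"wy":0,"wz":0},
  {"dx":0,"dy":-0.002,"dz":0.035,"wx":0,"wy":0,"wz":0},
  {"dx":0,"dy":0,"dz":0.039,"wx":0,"wy":0,"wz":0},
  {"dx":0,"dy":0.004,"dz":0.039,"wx":0,"wy":0,"wz":0},
  {"dx":0,"dy":0.008,"dz":0.039,"wx":0,"wy":0,"wz":0},
  {"dx":0,"dy":0.012,"dz":0.039,"wx":0,"wy":0,"wz":0},
  {"dx":0,"dy":0.016,"dz":0.039,"wx":0,"wy":0,"wz":0},
  {"dx":0,"dy":0.02,"dz":0.039,"wx":0,"wy":0,"wz":0},
])

```text
time_s: 11.8
tcp_pos: [0.5173, -0.1215, 0.2016]
ee_rot: [[0.999, -0.044, 0.001], [-0.044, -0.999, 0.0], [0.001, -0.0, -1.0]]
wrist_force: [-0.1, 0.2, 1.3]
gripper_width: 0.005
```

```bash
cat > look.py <<'E'
from h import *
import pickle,sys
n=sys.argv[1]
s=r.sense();print(s['time_s'],s['tcp_pos'],s['wrist_force'])
b=cap('side');cv2.imwrite(f'pics/s{n}.png',b);crop(b,270,180,390,290,6,f'pics/s{n}c.png')
E
python3 look.py 9
```

```text
11.8 [ 0.51732722 -0.12145836  0.20158496] [-0.06353358  0.21898383  1.3212283 ]
```

View pics/s9c.png

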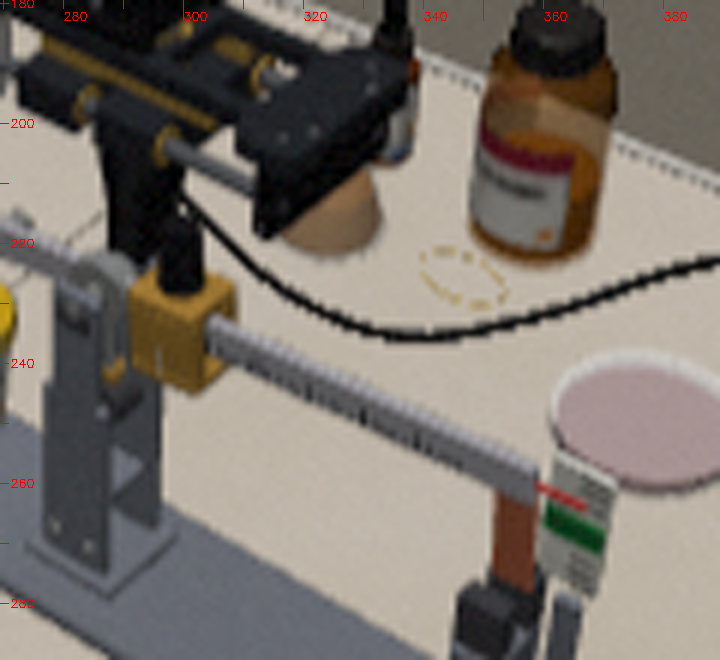

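The finger's right edge (u≈294) is just reaching the knob, and the poise hasn't moved much. I'll push 30 mm.

drive_tool([
  {"dx":0,"dy":0.004,"dz":0,"wx":0,"wy":0,"wz":0},
  {"dx":0,"dy":0.008,"dz":0,"wx":0,"wy":0,"wz":0},
  {"dx":0,"dy":0.012,"dz":0,"wx":0,"wy":0,"wz":0},
  {"dx":0,"dy":0.016,"dz":0,"wx":0,"wy":0,"wz":0},
  {"dx":0,"dy":0.02,"dz":0,"wx":0,"wy":0,"wz":0},
  {"dx":0,"dy":0.024,"dz":0,"wx":0,"wy":0,"wz":0},
  {"dx":0,"dy":0.028,"dz":0,"wx":0,"wy":0,"wz":0},
  {"dx":0,"dy":0.03,"dz":0,"wx":0,"wy":0,"wz":0},
  {"dx":0,"dy":0.026,"dz":0,"wx":0,"wy":0,"wz":0},
])

```text
time_s: 12.75
tcp_pos: [0.5155, -0.1477, 0.2009]
ee_rot: [[0.999, -0.045, -0.001], [-0.045, -0.999, -0.0], [-0.001, 0.0, -1.0]]
wrist_force: [0.0, -0.5, 0.2]
gripper_width: 0.007
```

```bash
python3 look.py 10; python3 - <<'E'
from h import *
import pickle
from fit import bp
q=pickle.load(open('qboth.pkl','rb'));D=PM('side')
for p in range(0,131,10): print(p,proj(D,bp(q,(0,-.035-p/1000,.048),-.08)).round(1), proj(D,bp(q,(0,-.035-p/1000,.048),0)).round(1))
E
```

```text
12.75 [ 0.51553764 -0.14767073  0.20092973] [ 0.00351739 -0.48364905  0.24587178]
0 [297.1 216.6] [298.4 218.2]
10 [300.5 218.1] [301.8 219.9]
20 [303.8 219.6] [305.1 221.7]
30 [307.2 221.1] [308.5 223.5]
40 [310.7 222.6] [312.  225.3]
50 [314.1 224.2] [315.4 227.1]
60 [317.6 225.7] [318.9 229. ]
70 [321.2 227.3] [322.4 230.8]
80 [324.8 228.9] [326.  232.7]
90 [328.4 230.5] [329.6 234.6]
100 [332.  232.1] [333.2 236.5]
110 [335.7 233.7] [336.9 238.4]
120 [339.4 235.4] [340.6 240.4]
130 [343.2 237. ] [344.3 242.3]
```

View pics/s10c.png

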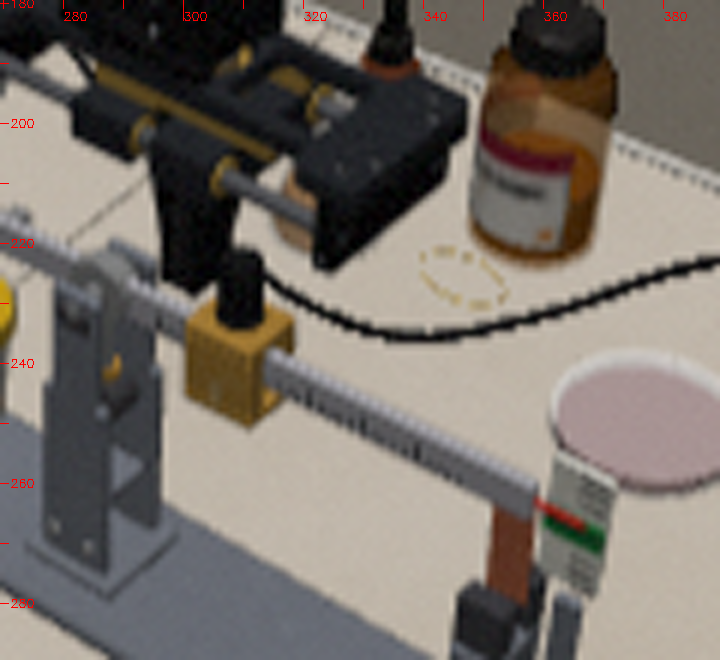

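The knob top is at (307.5,221.5), so p≈29 mm. The pointer has moved down to about (364,266), near the band. I'll wait for it to settle.

drive_tool([
  {"dx":0,"dy":-0.003,"dz":0,"wx":0,"wy":0,"wz":0},
  {"dx":0,"dy":-0.003,"dz":0,"wx":0,"wy":0,"wz":0},
  {"dx":0,"dy":-0.003,"dz":0,"wx":0,"wy":0,"wz":0},
  {"dx":0,"dy":-0.003,"dz":0,"wx":0,"wy":0,"wz":0},
  {"dx":0,"dy":-0.003,"dz":0,"wx":0,"wy":0,"wz":0},
  {"dx":0,"dy":-0.003,"dz":0,"wx":0,"wy":0,"wz":0},
  {"dx":0,"dy":-0.003,"dz":0,"wx":0,"wy":0,"wz":0},
  {"dx":0,"dy":-0.003,"dz":0,"wx":0,"wy":0,"wz":0},
  {"dx":0,"dy":-0.003,"dz":0,"wx":0,"wy":0,"wz":0},
  {"dx":0,"dy":-0.003,"dz":0,"wx":0,"wy":0,"wz":0},
  {"dx":0,"dy":-0.003,"dz":0,"wx":0,"wy":0,"wz":0},
  {"dx":0,"dy":-0.003,"dz":0,"wx":0,"wy":0,"wz":0},
])

```text
time_s: 14.0
tcp_pos: [0.516, -0.1441, 0.201]
ee_rot: [[0.999, -0.044, -0.0], [-0.044, -0.999, -0.0], [-0.0, 0.0, -1.0]]
wrist_force: [1.2, -0.0, 0.2]
gripper_width: 0.006
```

```bash
python3 look.py 11
```

```text
14.0 [ 0.51598785 -0.14409651  0.20104461] [ 1.15861666 -0.00579679  0.181691  ]
```

View pics/s11c.png

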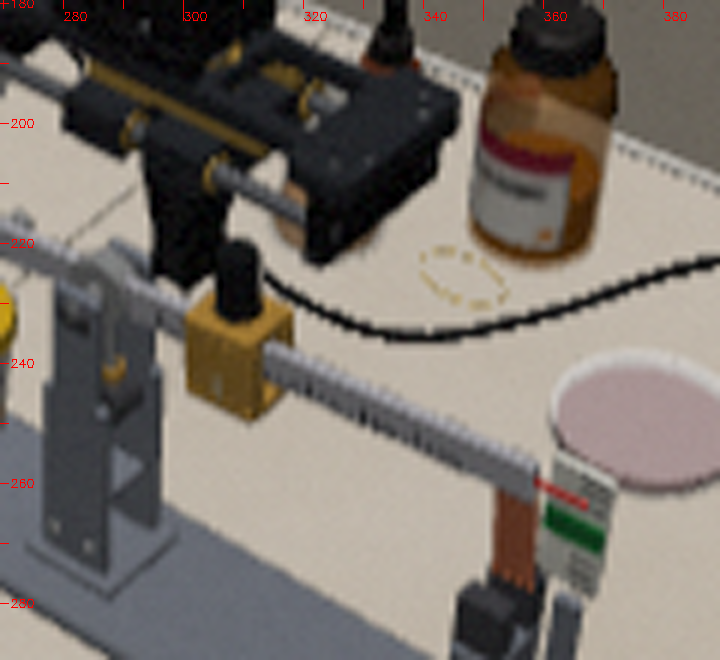

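Untouched, it returned to the −0.08 stop (pointer at 364,262), so the knob contact had been holding it. Balance is more than 5.7 mm further out. Next I'll push 8 mm, back off and wait.

drive_tool([
  {"dx":0,"dy":0.004,"dz":0,"wx":0,"wy":0,"wz":0},
  {"dx":0,"dy":0.008,"dz":0,"wx":0,"wy":0,"wz":0},
  {"dx":0,"dy":0.012,"dz":0,"wx":0,"wy":0,"wz":0},
  {"dx":0,"dy":0.015,"dz":0,"wx":0,"wy":0,"wz":0},
  {"dx":0,"dy":0.015,"dz":0,"wx":0,"wy":0,"wz":0},
  {"dx":0,"dy":0.007,"dz":0,"wx":0,"wy":0,"wz":0},
  {"dx":0,"dy":0.007,"dz":0,"wx":0,"wy":0,"wz":0},
  {"dx":0,"dy":0.007,"dz":0,"wx":0,"wy":0,"wz":0},
  {"dx":0,"dy":0.007,"dz":0,"wx":0,"wy":0,"wz":0},
  {"dx":0,"dy":0.007,"dz":0,"wx":0,"wy":0,"wz":0},
  {"dx":0,"dy":0.007,"dz":0,"wx":0,"wy":0,"wz":0},
  {"dx":0,"dy":0.007,"dz":0,"wx":0,"wy":0,"wz":0},
  {"dx":0,"dy":0.007,"dz":0,"wx":0,"wy":0,"wz":0},
  {"dx":0,"dy":0.007,"dz":0,"wx":0,"wy":0,"wz":0},
])

```text
time_s: 15.45
tcp_pos: [0.5157, -0.1511, 0.201]
ee_rot: [[0.999, -0.044, 0.0], [-0.044, -0.999, 0.0], [0.0, -0.0, -1.0]]
wrist_force: [0.8, -0.3, 0.4]
gripper_width: 0.002
```

```bash
python3 look.py 12
```

```text
15.45 [ 0.51567715 -0.15112814  0.20103971] [ 0.78699064 -0.30120507  0.40746223]
```

View pics/s12c.png

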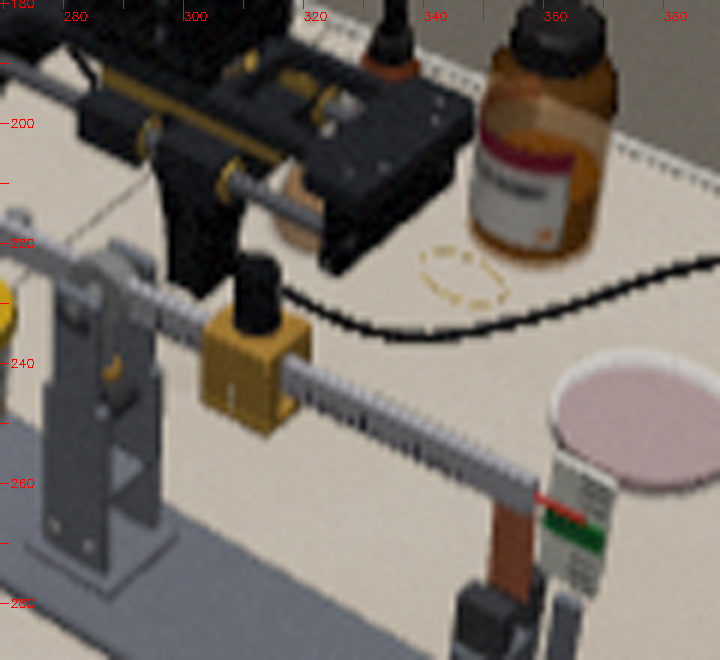

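The pointer is off the stop, at about (364.5,265.5). I'll check whether it is at rest.

drive_tool([
  {"dx":0,"dy":0,"dz":0,"wx":0,"wy":0,"wz":0},
  {"dx":0,"dy":0,"dz":0,"wx":0,"wy":0,"wz":0},
  {"dx":0,"dy":0,"dz":0,"wx":0,"wy":0,"wz":0},
  {"dx":0,"dy":0,"dz":0,"wx":0,"wy":0,"wz":0},
  {"dx":0,"dy":0,"dz":0,"wx":0,"wy":0,"wz":0},
  {"dx":0,"dy":0,"dz":0,"wx":0,"wy":0,"wz":0},
  {"dx":0,"dy":0,"dz":0,"wx":0,"wy":0,"wz":0},
])

```text
time_s: 16.2
tcp_pos: [0.5157, -0.1511, 0.2011]
ee_rot: [[0.999, -0.044, -0.0], [-0.044, -0.999, -0.0], [-0.0, 0.0, -1.0]]
wrist_force: [-0.4, -0.2, -0.6]
gripper_width: 0.005
```

```bash
python3 look.py 13; python3 - <<'E'
from h import *
ims=[]
for n in ('11','12','13'):
    a=cv2.imread(f'pics/s{n}.png'); ims.append(cv2.resize(a[252:285,350:378],None,fx=9,fy=9,interpolation=cv2.INTER_CUBIC))
cv2.imwrite('pics/cmp.png',np.hstack(ims))
E
```

```text
16.2 [ 0.51566301 -0.15111287  0.20105567] [-0.38330797 -0.17700867 -0.64357867]
```

View pics/cmp.png

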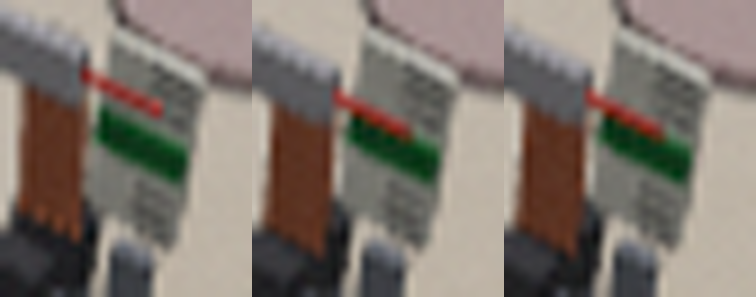

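It has settled at about −0.045 rad, so it needs roughly 3 mm more.

drive_tool([
  {"dx":0,"dy":0.004,"dz":0,"wx":0,"wy":0,"wz":0},
  {"dx":0,"dy":0.007,"dz":0,"wx":0,"wy":0,"wz":0},
  {"dx":0,"dy":0.009,"dz":0,"wx":0,"wy":0,"wz":0},
  {"dx":0,"dy":0.011,"dz":0,"wx":0,"wy":0,"wz":0},
  {"dx":0,"dy":0.011,"dz":0,"wx":0,"wy":0,"wz":0},
  {"dx":0,"dy":0.011,"dz":0,"wx":0,"wy":0,"wz":0},
  {"dx":0,"dy":0,"dz":0,"wx":0,"wy":0,"wz":0},
  {"dx":0,"dy":0,"dz":0,"wx":0,"wy":0,"wz":0},
  {"dx":0,"dy":0,"dz":0,"wx":0,"wy":0,"wz":0},
  {"dx":0,"dy":0,"dz":0,"wx":0,"wy":0,"wz":0},
  {"dx":0,"dy":0,"dz":0,"wx":0,"wy":0,"wz":0},
  {"dx":0,"dy":0,"dz":0,"wx":0,"wy":0,"wz":0},
  {"dx":0,"dy":0,"dz":0,"wx":0,"wy":0,"wz":0},
  {"dx":0,"dy":0,"dz":0,"wx":0,"wy":0,"wz":0},
  {"dx":0,"dy":0,"dz":0,"wx":0,"wy":0,"wz":0},
  {"dx":0,"dy":0,"dz":0,"wx":0,"wy":0,"wz":0},
  {"dx":0,"dy":0,"dz":0,"wx":0,"wy":0,"wz":0},
  {"dx":0,"dy":0,"dz":0,"wx":0,"wy":0,"wz":0},
  {"dx":0,"dy":0,"dz":0,"wx":0,"wy":0,"wz":0},
  {"dx":0,"dy":0,"dz":0,"wx":0,"wy":0,"wz":0},
])

```text
time_s: 18.25
tcp_pos: [0.5157, -0.1511, 0.2011]
ee_rot: [[0.999, -0.044, 0.0], [-0.044, -0.999, -0.0], [0.0, -0.0, -1.0]]
wrist_force: [0.1, 0.3, 0.3]
gripper_width: 0.003
```

```bash
cat > cmpr.py <<'E'
from h import *
import sys
ims=[]
for n in sys.argv[1:]:
    a=cv2.imread(f'pics/s{n}.png'); ims.append(cv2.resize(a[252:285,350:378],None,fx=9,fy=9,interpolation=cv2.INTER_CUBIC))
cv2.imwrite('pics/cmp%s.png'%sys.argv[-1],np.hstack(ims))
E
python3 look.py 14; python3 cmpr.py 11 13 14
```

```text
18.25 [ 0.51570253 -0.15108447  0.2010646 ] [0.07918542 0.25370986 0.27591718]
```

View pics/cmp14.png

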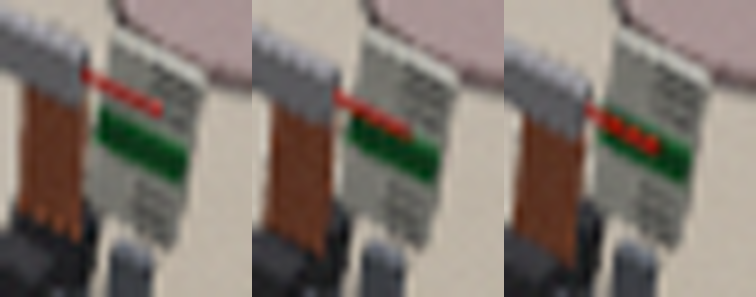

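View pics/s14c.png

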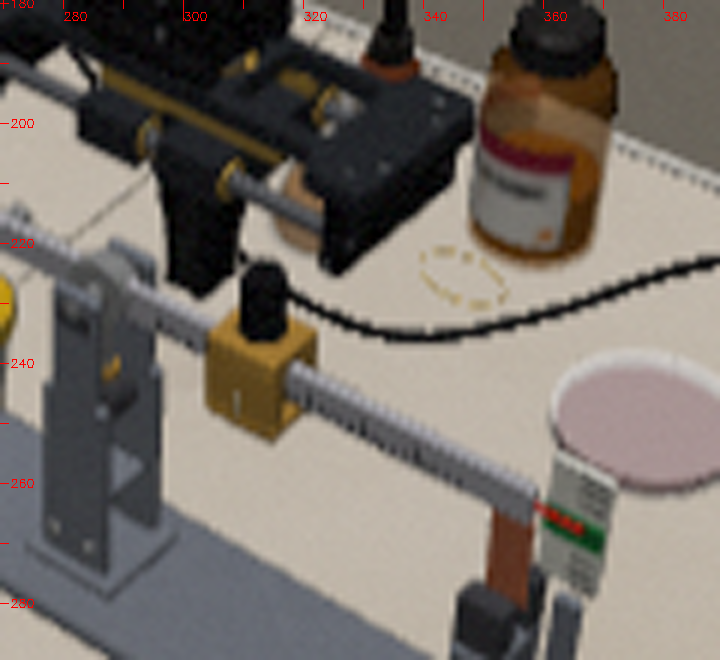

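The pointer is now inside the band, tip at about (367,268), which I estimate at −0.022 rad. One more small push to centre it.

drive_tool([
  {"dx":0,"dy":0.005,"dz":0,"wx":0,"wy":0,"wz":0},
  {"dx":0,"dy":0.009,"dz":0,"wx":0,"wy":0,"wz":0},
  {"dx":0,"dy":0.011,"dz":0,"wx":0,"wy":0,"wz":0},
  {"dx":0,"dy":0.013,"dz":0,"wx":0,"wy":0,"wz":0},
  {"dx":0,"dy":0.013,"dz":0,"wx":0,"wy":0,"wz":0},
  {"dx":0,"dy":0.013,"dz":0,"wx":0,"wy":0,"wz":0},
  {"dx":0,"dy":0,"dz":0,"wx":0,"wy":0,"wz":0},
  {"dx":0,"dy":0,"dz":0,"wx":0,"wy":0,"wz":0},
  {"dx":0,"dy":0,"dz":0,"wx":0,"wy":0,"wz":0},
  {"dx":0,"dy":0,"dz":0,"wx":0,"wy":0,"wz":0},
  {"dx":0,"dy":0,"dz":0,"wx":0,"wy":0,"wz":0},
  {"dx":0,"dy":0,"dz":0,"wx":0,"wy":0,"wz":0},
  {"dx":0,"dy":0,"dz":0,"wx":0,"wy":0,"wz":0},
  {"dx":0,"dy":0,"dz":0,"wx":0,"wy":0,"wz":0},
  {"dx":0,"dy":0,"dz":0,"wx":0,"wy":0,"wz":0},
  {"dx":0,"dy":0,"dz":0,"wx":0,"wy":0,"wz":0},
  {"dx":0,"dy":0,"dz":0,"wx":0,"wy":0,"wz":0},
  {"dx":0,"dy":0,"dz":0,"wx":0,"wy":0,"wz":0},
  {"dx":0,"dy":0,"dz":0,"wx":0,"wy":0,"wz":0},
  {"dx":0,"dy":0,"dz":0,"wx":0,"wy":0,"wz":0},
])

```text
time_s: 20.3
tcp_pos: [0.5157, -0.1511, 0.201]
ee_rot: [[0.999, -0.044, -0.0], [-0.044, -0.999, -0.0], [-0.0, 0.0, -1.0]]
wrist_force: [-0.2, 0.7, -0.6]
gripper_width: 0.009
```

```bash
python3 look.py 15; python3 cmpr.py 11 14 15
```

```text
20.3 [ 0.51566887 -0.15108975  0.20104435] [-0.19042677  0.73149639 -0.5885398 ]
```

View pics/cmp15.png

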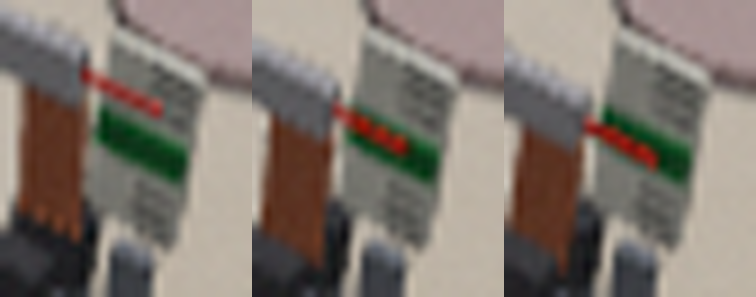

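By the −0.08 stop reference the tip is at about −0.002 rad. The model predicts a level pointer low in the band from this view, which matches. I'll retreat straight up and check once more.

drive_tool([
  {"dx":0,"dy":-0.004,"dz":-0.01,"wx":0,"wy":0,"wz":0},
  {"dx":0,"dy":-0.004,"dz":-0.03,"wx":0,"wy":0,"wz":0},
  {"dx":0,"dy":-0.004,"dz":-0.06,"wx":0,"wy":0,"wz":0},
  {"dx":0,"dy":-0.004,"dz":-0.08,"wx":0,"wy":0,"wz":0},
  {"dx":0,"dy":-0.004,"dz":-0.08,"wx":0,"wy":0,"wz":0},
  {"dx":0,"dy":-0.004,"dz":-0.08,"wx":0,"wy":0,"wz":0},
  {"dx":0,"dy":-0.004,"dz":-0.08,"wx":0,"wy":0,"wz":0},
  {"dx":0,"dy":-0.004,"dz":-0.08,"wx":0,"wy":0,"wz":0},
  {"dx":0,"dy":-0.004,"dz":-0.08,"wx":0,"wy":0,"wz":0},
  {"dx":0,"dy":-0.004,"dz":-0.08,"wx":0,"wy":0,"wz":0},
])

```text
time_s: 21.35
tcp_pos: [0.5157, -0.1471, 0.2805]
ee_rot: [[0.999, -0.044, -0.001], [-0.044, -0.999, -0.0], [-0.001, 0.0, -1.0]]
wrist_force: [-0.0, -0.1, -0.9]
gripper_width: 0.006
```

```bash
python3 look.py 16; python3 cmpr.py 11 15 16; python3 - <<'E'
from h import *
b=cv2.imread('pics/s16.png');crop(b,220,170,380,290,5,'pics/s16d.png')
E
```

```text
21.35 [ 0.51569493 -0.14709144  0.28048369] [-0.00125995 -0.11595873 -0.91251279]
```

View pics/cmp16.png

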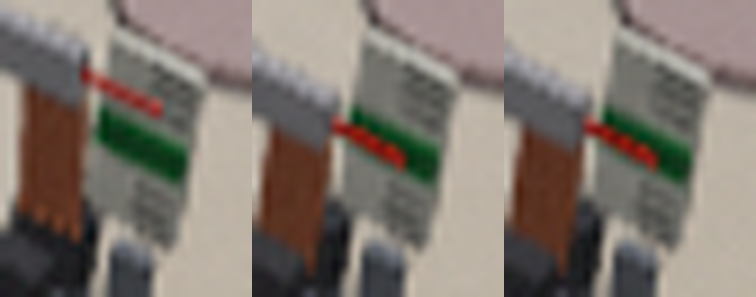

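View pics/s16d.png

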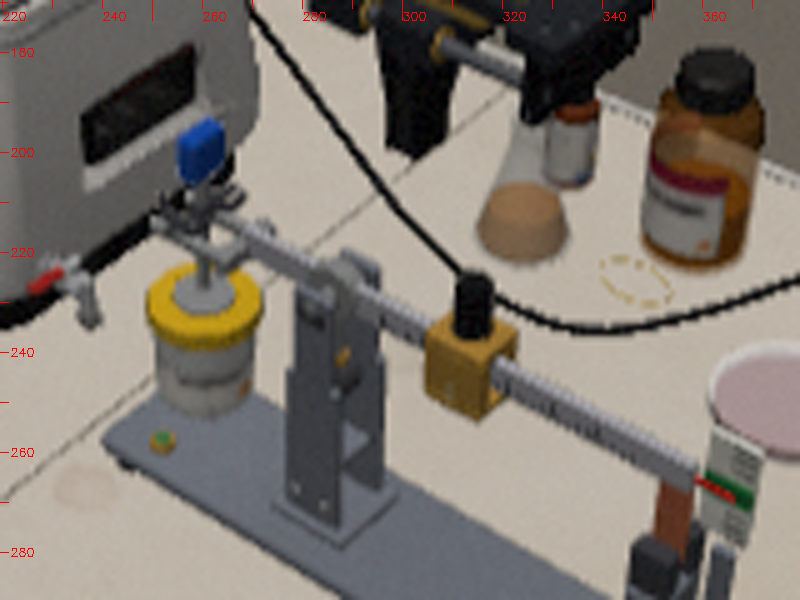

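The pointer hasn't moved since the arm withdrew, and the jar hangs seated and steady. Handing in.

```bash
python3 -c "
from station import ticket
print(ticket.finish_job())"
```

```text
the job is handed in; nothing more can be done
None
```

I hung the jar by its knife bar in the fork's V seats and let it go. I then slid the poise out to about 40 mm with light pushes on its knob and handed the job in at about 21 s.

- **Beam:** in the last two side pictures, about 1 s apart and the second with the arm withdrawn, the pointer had not moved and was inside the green band. Reading it against the two stops gives a tilt between −0.01 and 0 rad, inside the ±0.03 limit.
- **Jar:** in the last wrist close-up, just after release, the knife bar was centred in the V and squarely across it. In the final side picture the jar was hanging steady in the fork with nothing touching it.
- **Contact force:** while I was lowering the jar it met the beam's stop about 1 mm earlier than I expected, and the wrist force briefly swung about 5 N. That is below the 15 N limit. I could not measure the fingers' force on the knob directly, but the wrist readings taken around those pushes stayed near the noise.
- **Other things on the bench:** the flask and petri dish look unmoved in the last picture. I did not check the red cup or the beaker in a final picture, but the arm and jar passed clear of them.

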